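# Close down the street-cart griddle

### The arm

A 6-joint arm with a two-finger parallel gripper is mounted at the origin on the work surface. World frame = base frame: x ahead of the robot, y to its left, z up, the work surface at z = 0. Lengths are in m, angles in rad, forces in N, time in s.
With the tool pointing down it reaches from about 0.25 to 0.775 m from the base axis. Payload 4 kg.
Tool frame: the origin (TCP) lies between the finger pads, 19 mm behind the fingertips; this is the grasp point; y points along the fingers, x is the direction in which the jaws open and shut, and the axes are right-handed (so a half turn about y gives the same grasp; the last joint's range is limited). The gripper opens to 94 mm and grips with 3 to 60 N. Pads are 16 mm wide; open, the fingers measure 119 mm over their backs; the gripper's body (75 mm by 177 mm) begins 78 mm behind the grasp point.
Start: joints at [-0.103, 0.087, 1.371, -0, 1.684, -0.103], TCP at [0.55, -0, 0.224] pointing down, gripper open.
Joint ranges: [-3.1, 3.1], [-0.76, 2.03], [0.27, 2.55], [-1.08, 4.22], [0.17, 2.65], [-2.57, 2.57]. Speed limits (rad/s): [2.79, 2.79, 3.14, 3.14, 3.14, 3.14].

### API

Orientations are given as [roll, pitch, yaw] about the fixed x, y, z axes, in that order (R = Rz(yaw) Ry(pitch) Rx(roll)).
In Python, from bench import robot gives the robot as it stands.
- The arm moves only by the tool arm_command, never from a script. Its argument "series" is text: rows parted by semicolons, each of 7 numbers parted by spaces: the turn, a rotation vector about the tool's x, y, z in rad, then the shift along the tool's x, y, z in m, then the finger opening in m, from 0 to 0.094. A call has 1 to 12 rows; each row shifts and turns the pose as measured when the row begins, along the tool's axes as they then stand; what a row does not reach is not made up. A row lasts 1/10 s, in which the tool goes at most 50 mm and 8.59 degrees, less where a joint would pass 70% of its speed; a pose out of reach is approached as far as the arm can. A call with a gripper value outside its range is refused whole. The fingers move at their own pace and stop on an object; the grip force is fixed at half the most. Time passes only in rows, so rows that do not move let the fingers close. It gives the time, the measured TCP pose, the force and the opening at its end, in the units of the state.
- robot.get_obs(): the state, without advancing time (a new reading comes with each control period).
- robot.snapshot(name): name is "scene" or "side" or "wrist"; returns the picture (384x512x3 uint8, blue, green, red); there is no depth.
- robot.camera_params(name): a dict with "fx", "fy", "cx", "cy" (pixels), "distortion" ([k1, k2, p1, p2, k3] as OpenCV has them; the pictures are not rectified), "extrinsics" (4x4, takes a point from camera to world coordinates). Camera axes: x right, y up, looking along -z (the intrinsics and any distortion apply to the point x, -y, -z); pixel columns grow to the right and rows downward; lengths in m; the calibration is good to about 2 mm. A picture is of the moment at which its call begins: read the wrist's pose just before it. camera_params takes no time and is no camera call; for the wrist camera it gives the pose at the moment of the call.
- robot.close_job(): hands the job in, once; it reports no verdict.
Trained networks look in the newest picture that a camera, given by its name, has taken for a name from the list of things; names that differ only in an ending like _2 or _b are one class to them, and where a whole thing is asked for, a point or a joint stands for the part that bears it (a point fixed in the world has none). Each returns a list of dicts, best first, with "score" (0 to 1); they miss things now and then, are a little off and sometimes report something else, mostly with a low value. They report only what shows in the picture. A call takes as long as a camera call. They do not tell look-alikes from the thing itself.
- robot.spot_in(camera, target): "centre" ([x, y, z] in m, in the coordinates of the camera as it stood for that picture, good to about 4 mm: the middle of the surface that is visible of it).
The state is a dict: "time": time; "joint_positions": joint angles; "qvel": joint speeds; "joint_torque": joint torques, N m; "tool_pos": TCP position; "ee_rot": TCP orientation; "wrist_force": force on the tool from outside, world axes, zero at the start; "wrist_torque": the same for the moment, N m; "width": finger opening in m.
Only numpy, scipy, OpenCV 4.12 (cv2) and the standard library are available. Lean on these libraries where they do the work, as an engineer would, in place of code of your own. Each camera call takes 0.05 s, during which the arm holds its last target.

### The job

Close down the cart's griddle: lift the scraper block up off its hook and, holding it, push every burnt chip off the hot plate into the grease trough along the plate's near edge (never touch the chips with the fingers). Then put the dirty scraper in the grey wash tub and let go of it. Also stand every sauce bottle upright, fully down, in a hole of the bottle rack, at any time, and leave the pepper shaker and dip cup standing where they are.

Things in the scene. Friction and masses are not known exactly. Their poses are not given: they have to be found in the camera images.
- griddle: Fixed griddle. Origin at table height under the centre of the 300 x 300 mm dark plate, whose flat top is 45 mm up. Steel guards 75 mm high above the table stand along its far (+x) and both y edges, inner faces at the edge. The near (-x) edge is open and drops into the grease trough: x -150 to -210, y +-150 mm, floor 8 mm up, walls 45 mm high. x points from trough to back, z up. Yaw within 0.1 rad.
- hanger: Fixed steel hanger the scraper hangs on. Same frame as the hanging scraper, but origin 60 mm lower, on the table. Base x -55 to 95, y +-65, 8 mm thick; column at x 65 to 79 mm, 106 mm high; rubber stop pad behind the scraper's foot. An 8 mm round arm leaves the column in -x at 90 mm height and turns up at x 35.5 mm into the hook.
- hook_tip (a point): Top of the upturned hook, 120 mm above the table. It stands 18 mm above the scraper's eye: lift the scraper at least 30 mm straight up before moving it sideways.
- scraper: Loose, 0.2 to 0.4 kg; origin at the centre of its flat underside. Foot block 28 (x) x 84 (y) x 44 mm high, flat front and back; red upright handle 24 (x) x 30 (y) mm from 44 to 132 mm above the underside; steel eye on its back (+x), out to x 46 mm. Hangs upright, underside 60 mm above the table. Grip the handle from above, fingers along x or y, TCP 105 mm above the underside. Stands on its foot.
- scraper_eye (a point): Centre of the scraper's eye (6 mm bars, y +-16 mm, z 34 to 42 mm): x +30 mm, z +38 mm in the scraper's frame.
- tub: Fixed grey plastic wash tub, 130 (x) x 170 (y) x 55 mm high, 5 mm walls and floor, open on top. Origin at the centre of its underside on the table.
- chip0: Loose burnt orange-brown crust chip, about 20 x 16 x 10 mm, 12 g, origin at the centre of its underside; may be absent. Starts flat on the hot plate.
- chip1: Loose burnt orange-brown crust chip, about 20 x 16 x 10 mm, 12 g, origin at the centre of its underside; may be absent. Starts flat on the hot plate.
- chip2: Loose burnt orange-brown crust chip, about 20 x 16 x 10 mm, 12 g, origin at the centre of its underside; may be absent. Starts flat on the hot plate.
- chip3: Loose burnt orange-brown crust chip, about 20 x 16 x 10 mm, 12 g, origin at the centre of its underside; may be absent. Starts flat on the hot plate.
- chip4: Loose burnt orange-brown crust chip, about 20 x 16 x 10 mm, 12 g, origin at the centre of its underside; may be absent. Starts flat on the hot plate.
- chip5: Loose burnt orange-brown crust chip, about 20 x 16 x 10 mm, 12 g, origin at the centre of its underside; may be absent. Starts flat on the hot plate.
- rack: Fixed aluminium bottle rack, 242 (x) x 75 (y) x 50 mm high, origin at the centre of its underside on the table; four round upright holes 52 mm wide and 42 mm deep in a row along its x axis at x -87, -29, +29 and +87 mm. Any bottle may stand in any hole.
- rack_hole0 (a point): Centre of the mouth of rack hole 0 (at x -87 mm), 50 mm above the table; the hole's floor is 42 mm lower.
- rack_hole1 (a point): Centre of the mouth of rack hole 1 (at x -29 mm), 50 mm above the table; the hole's floor is 42 mm lower.
- rack_hole2 (a point): Centre of the mouth of rack hole 2 (at x 29 mm), 50 mm above the table; the hole's floor is 42 mm lower.
- rack_hole3 (a point): Centre of the mouth of rack hole 3 (at x 87 mm), 50 mm above the table; the hole's floor is 42 mm lower.
- bottle_red: Loose red sauce bottle with black nozzle, 46 mm diameter, straight side up to 104 mm, 135 mm tall overall, about 0.2 kg, origin at the centre of its underside; may be absent. Starts standing on the table beside the griddle. Grip its upper body from above, TCP about 92 mm above its underside.
- bottle_yellow: Loose yellow sauce bottle with black nozzle, 46 mm diameter, straight side up to 104 mm, 135 mm tall overall, about 0.2 kg, origin at the centre of its underside; may be absent. Starts standing on the table beside the griddle. Grip its upper body from above, TCP about 92 mm above its underside.
- bottle_green: Loose green sauce bottle with black nozzle, 46 mm diameter, straight side up to 104 mm, 135 mm tall overall, about 0.2 kg, origin at the centre of its underside; may be absent. Starts standing on the table beside the griddle. Grip its upper body from above, TCP about 92 mm above its underside.
- bottle_white: Loose white sauce bottle with black nozzle, 46 mm diameter, straight side up to 104 mm, 135 mm tall overall, about 0.2 kg, origin at the centre of its underside; may be absent. Starts standing on the table beside the griddle. Grip its upper body from above, TCP about 92 mm above its underside.
- shaker: Loose blue pepper shaker, 44 mm diameter, 100 mm tall, bystander.
- dip_cup: Loose white dip cup, 64 mm across, 40 mm tall, bystander.
Not all that is in view belongs to the job. There is more than one size of the scraper; the one meant has the size given above.

How it is judged:
By the outcome, as a careful person would: the job done as asked, in the order asked, and still so for the second after the job is handed in, with the robot touching nothing.
Of chip0, chip1, chip2, chip3, chip4, chip5 only 4 to 6 are there at a start; the rules pass over those that are not, and their reading is None.
Of bottle_red, bottle_yellow, bottle_green, bottle_white only 3 to 4 are there at a start; the rules pass over those that are not, and their reading is None.
At some moment in a run one of chip0, chip1, chip2, chip3, chip4, chip5 may be knocked a few centimetres aside while the robot is not near it.
It also fails if it takes over 208 s, if anything falls off the work surface, if the arm or the gripper's body presses on something with over 40 N, if the wrist force passes 120 N, or if a joint passes its speed limit or range.

## Working session

There is one attempt and no reset: what is moved stays moved. The work goes in short steps, Python scripts to look and compute and a tool call to move; the robot and the scene stay as the last step left them, time stands still between calls to the robot, and variables do not carry over. Pictures are saved under pics/ and viewed, and the job is handed in when it is done.

Besides the shell and the picture viewer there is one more tool, called after "Emit:" as name(argument=value, ...), one argument or row to a line, values as JSON. arm_command: Moves the arm, as the interface text tells. Its arguments: {"type":"object","properties":{"series":{"type":"string"}},"required":["series"]}

```bash
ls; mkdir -p pics
python3 - <<'E'
from bench import robot
import cv2
o=robot.get_obs();print(o)
for n in("scene","side","wrist"):
    cv2.imwrite(f"pics/a_{n}.png",robot.snapshot(n));p=robot.camera_params(n);print(n,p)
E
```

```text
pics
{'time': 0.0, 'joint_positions': array([-1.03071557e-01,  8.79548996e-02,  1.37222896e+00,  9.07904976e-06,
        1.68356293e+00, -1.03069960e-01]), 'qvel': array([-0.00073176, -0.0011898 ,  0.00070019, -0.00067664, -0.00115746,
       -0.00044347]), 'joint_torque': array([ 1.28542815e-03, -3.40182602e+01, -3.02423716e+01,  7.18220207e-02,
        3.29729996e-02, -1.13141955e-04]), 'tool_pos': array([5.49510567e-01, 6.46598729e-05, 2.23116997e-01]), 'ee_rot': array([-1.57056572e+00,  2.14178362e-03, -3.38389380e-07]), 'wrist_force': array([ 0.35861908,  0.034067  , -0.02870625]), 'wrist_torque': array([ 0.02034055, -0.0282626 ,  0.02431958]), 'width': 0.09391254752151375}
scene {'fx': 372.1856027634766, 'fy': 372.1856027634766, 'cx': 255.09452850792798, 'cy': 193.76948399595437, 'distortion': array([0.03921889, 0.        , 0.        , 0.        , 0.        ]), 'extrinsics': array([[ 0.29769213, -0.80713988,  0.5098084 ,  1.01686321],
       [ 0.9546343 ,  0.25574605, -0.15253629, -0.0793544 ],
       [-0.00726337,  0.53208944,  0.846657  ,  0.98775658],
       [ 0.        ,  0
[... 339 characters left out ...]
 0.61268006,  0.95990794],
       [ 0.00537715,  0.81583402,  0.57826113,  0.92185567],
       [ 0.        ,  0.        ,  0.        ,  1.        ]])}
wrist {'fx': 290.73039467781723, 'fy': 290.73039467781723, 'cx': 254.31530335971405, 'cy': 191.66719127748397, 'distortion': array([0.02141158, 0.        , 0.        , 0.        , 0.        ]), 'extrinsics': array([[ 9.99997536e-01, -3.14132212e-04,  2.19756460e-03,
         5.50015224e-01],
       [-3.05447457e-04,  9.61050894e-01,  2.76371283e-01,
         8.01025169e-02],
       [-2.19878855e-03, -2.76371273e-01,  9.61048430e-01,
         3.84060600e-01],
       [ 0.00000000e+00,  0.00000000e+00,  0.00000000e+00,
         1.00000000e+00]])}
```

View pics/a_scene.png

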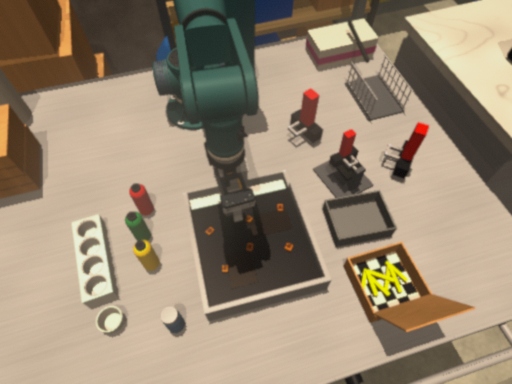

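View pics/a_side.png

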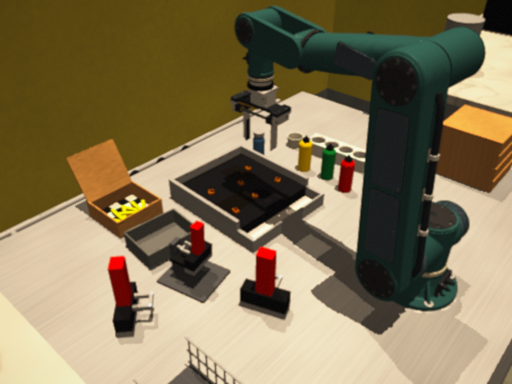

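View pics/a_wrist.png

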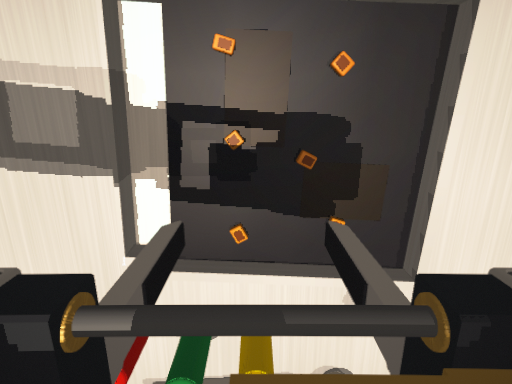

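```bash
cat > h.py <<'E'
from bench import robot
import cv2, numpy as np
from scipy.spatial.transform import Rotation as Ro
F=np.diag([1.,-1,-1])
def cam(n):
    p=robot.camera_params(n);return np.array([[p['fx'],0,p['cx']],[0,p['fy'],p['cy']],[0,0,1]]),np.array(p['distortion']),p['extrinsics']
def ray(c,uv,z):
    K,D,E=c
    q=cv2.undistortPoints(np.array([[uv]],float),K,D)[0,0]
    d=E[:3,:3]@F@np.array([q[0],q[1],1.]);o=E[:3,3]
    return o+d*(z-o[2])/d[2]
def proj(c,P):
    K,D,E=c
    P=np.atleast_2d(np.array(P,float))
    X=(P-E[:3,3])@E[:3,:3]@F   # to cam
    return cv2.projectPoints(X,np.zeros(3),np.zeros(3),K,D)[0][:,0]
def spot(n,t,c,k=8,mn=0.1):
    out=[]
    for r in robot.spot_in(n,t)[:k]:
        if r['score']<mn: continue
        w=c[2]@np.append(r['centre'],1);out.append((round(r['score'],2),np.round(w[:3],3),np.round(proj(c,w[:3])[0]).astype(int)))
    return out
def snap(n,name,scale=1,crop=None):
    c=cam(n) ; im=robot.snapshot(n)
    s=im
    if crop: s=im[crop[1]:crop[3],crop[0]:crop[2]]
    cv2.imwrite(f'pics/{name}.png',cv2.resize(s,None,fx=scale,fy=scale,interpolation=cv2.INTER_CUBIC))
    return c,im
def st():
    o=robot.get_obs();R=Ro.from_euler('xyz',o['ee_rot']);p=np.array(o['tool_pos'])
    return o,R,p
def go(target,yaw=None):
    """remaining motion in tool axes to target; yaw= world heading of jaw axis"""
    o,R,p=st()
    d=R.inv().apply(np.array(target)-p)
    s='t=%.2f tcp=%s w=%.4f d_tool=%s'%(o['time'],np.round(p,4),o['width'],np.round(d,4))
    if yaw is not None:
        Rt=Ro.from_euler('z',yaw)*Ro.from_euler('x',-np.pi/2)
        s+=' rot=%s'%np.round((R.inv()*Rt).as_rotvec(),3)
    print(s)
E
python3 - <<'E'
from h import *
for n in("scene","side","wrist"):
    c,im=snap(n,'b_'+n)
    print('==',n)
    for t in("griddle","hanger","scraper","tub","chip0","rack","bottle_red","bottle_yellow","bottle_green","bottle_white","shaker","dip_cup"):
        if n=='wrist' and t in('tub','rack','hanger'):continue
        print(t,*spot(n,t,c),sep='\n   ')
E
```

```text
== scene
griddle
   (0.83, array([0.62 , 0.033, 0.044]), array([254, 250]))
hanger
   (0.56, array([0.475, 0.367, 0.004]), array([341, 185]))
scraper
   (0.74, array([0.254, 0.326, 0.06 ]), array([305, 126]))
   (0.64, array([0.48 , 0.557, 0.067]), array([403, 159]))
   (0.59, array([0.436, 0.365, 0.102]), array([341, 156]))
   (0.31, array([ 0.387, -0.227,  0.083]), array([142, 198]))
tub
   (0.83, array([0.605, 0.362, 0.004]), array([358, 220]))
chip0
   (0.62, array([0.616, 0.027, 0.058]), array([251, 247]))
   (0.4, array([ 0.533, -0.068,  0.054]), array([210, 231]))
rack
   (0.66, array([ 0.518, -0.389,  0.042]), array([ 92, 261]))
bottle_red
   (0.93, array([ 0.384, -0.227,  0.085]), array([142, 196]))
bottle_yellow
   (0.72, array([ 0.566, -0.244,  0.093]), array([145, 254]))
bottle_green
   (0.93, array([ 0.474, -0.251,  0.09 ]), array([137, 225]))
bottle_white
   (0.42, array([ 0.475, -0.251,  0.089]), array([137, 225]))
shaker
   (0.63, array([ 0.747, -0.205,  0.103]), array([171, 317]))
dip_cup
   (0.86, array([ 0.681, -0.363,  0.02 ]), array([111, 319]))
== side
griddle
 
[... 1185 characters left out ...]
58]), array([305, 161]))
   (0.56, array([0.64 , 0.124, 0.055]), array([341,  64]))
   (0.48, array([0.526, 0.05 , 0.06 ]), array([232, 137]))
   (0.45, array([ 0.65 , -0.048,  0.056]), array([337, 218]))
   (0.37, array([ 0.463, -0.235,  0.079]), array([188, 360]))
bottle_red
   (0.8, array([ 0.395, -0.229,  0.085]), array([132, 359]))
bottle_yellow
   (0.79, array([ 0.549, -0.229,  0.077]), array([254, 354]))
bottle_green
   (0.86, array([ 0.467, -0.235,  0.076]), array([191, 358]))
bottle_white
   (0.58, array([ 0.486, -0.349,  0.006]), array([215, 378]))
shaker
   (0.66, array([0.525, 0.047, 0.06 ]), array([232, 139]))
dip_cup
   (0.54, array([ 0.68 , -0.335,  0.004]), array([334, 371]))
```

Run:
```python
import cv2
im=cv2.imread('pics/a_scene.png');cv2.imwrite('pics/c1.png',cv2.resize(im[60:280,280:480],None,fx=2.7,fy=2.7,interpolation=2))
im=cv2.imread('pics/a_side.png');cv2.imwrite('pics/c2.png',cv2.resize(im[200:384,90:320],None,fx=3,fy=3,interpolation=2))
im=cv2.imread('pics/a_scene.png');cv2.imwrite('pics/c3.png',cv2.resize(im[160:340,60:340],None,fx=2.8,fy=2.8,interpolation=2))
```

```text
(no output)
```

View pics/c1.png

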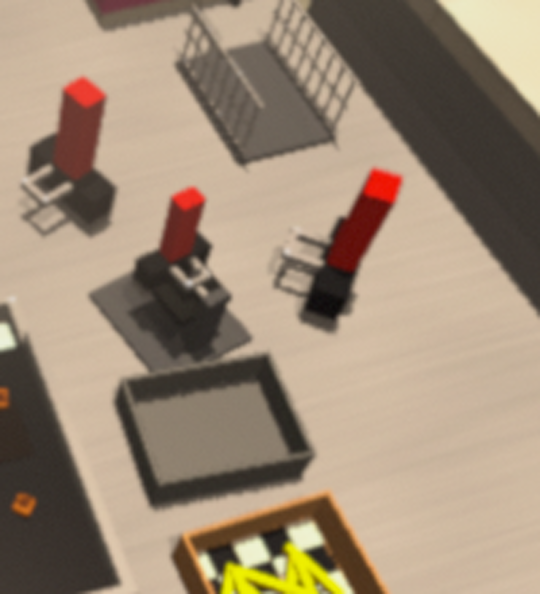

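View pics/c2.png

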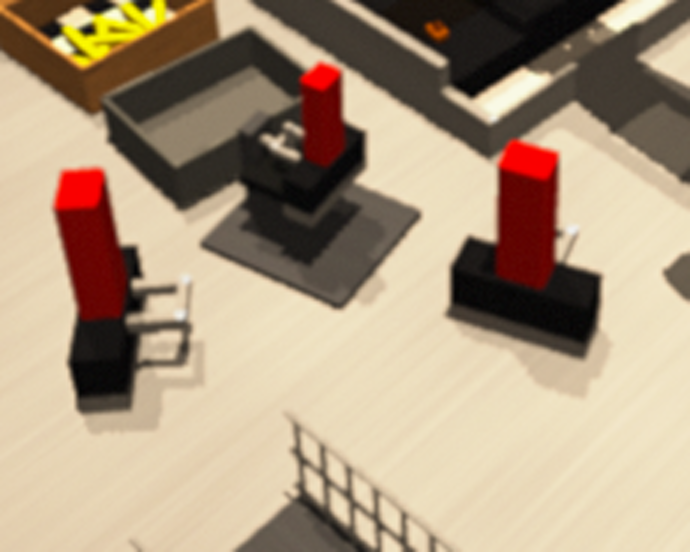

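View pics/c3.png

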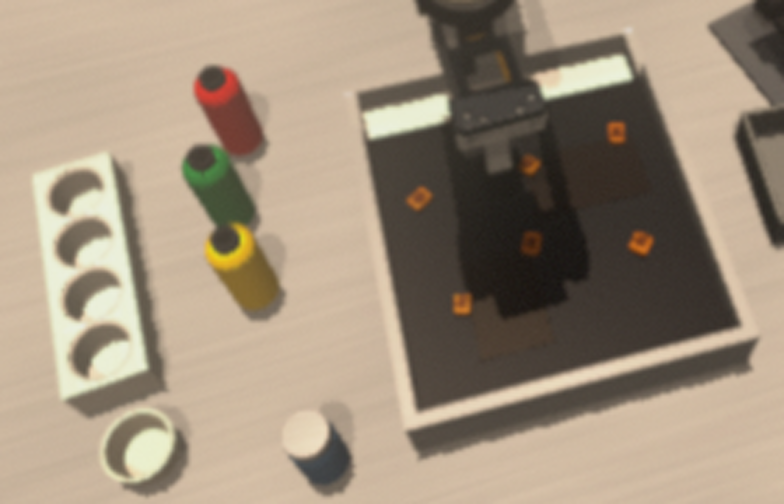

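Emit:
arm_command(
  series="0 0 0 -0.015 -0.02 0.03 0.094;0 0 0 -0.015 -0.02 0.04 0.094;0 0 0 -0.015 -0.02 0.045 0.094;0 0 0 -0.015 -0.02 0.045 0.094;0 0 0 -0.015 -0.02 0.045 0.094;0 0 0 -0.015 -0.02 0.045 0.094;0 0 0 -0.015 -0.02 0.04 0.094;0 0 0 0 0 0 0.094;0 0 0 0 0 0 0.094",
)

```text
time: 2.85
tool_pos: [0.4446, 0.2916, 0.3642]
ee_rot: [-1.568, 0.003, -0.004]
wrist_force: [0.4, -0.5, -0.4]
width: 0.0936
```

Run:
```python
from h import *
go([0.43,0.33,0.36],0)
c,im=snap('wrist','d_w',1.5)
print(*spot('wrist','scraper',c),*spot('wrist','hanger',c),*spot('wrist','scraper_eye',c),*spot('wrist','hook_tip',c),*spot('wrist','tub',c),sep='\n')
c,im=snap('scene','d_s',1.5)
```

```text
t=2.85 tcp=[0.4446 0.2916 0.3642] w=0.0936 d_tool=[-0.0147  0.0043  0.0384] rot=[-0.003 -0.004 -0.003]
(0.83, array([0.256, 0.34 , 0.101]), array([122, 132]))
(0.57, array([0.429, 0.375, 0.104]), array([244, 106]))
(0.69, array([0.46 , 0.386, 0.01 ]), array([264, 100]))
(0.98, array([0.257, 0.34 , 0.102]), array([123, 132]))
(0.61, array([0.426, 0.377, 0.101]), array([241, 104]))
(0.73, array([0.462, 0.384, 0.01 ]), array([265, 101]))
(0.92, array([0.62 , 0.359, 0.01 ]), array([358, 115]))
```

View pics/d_w.png

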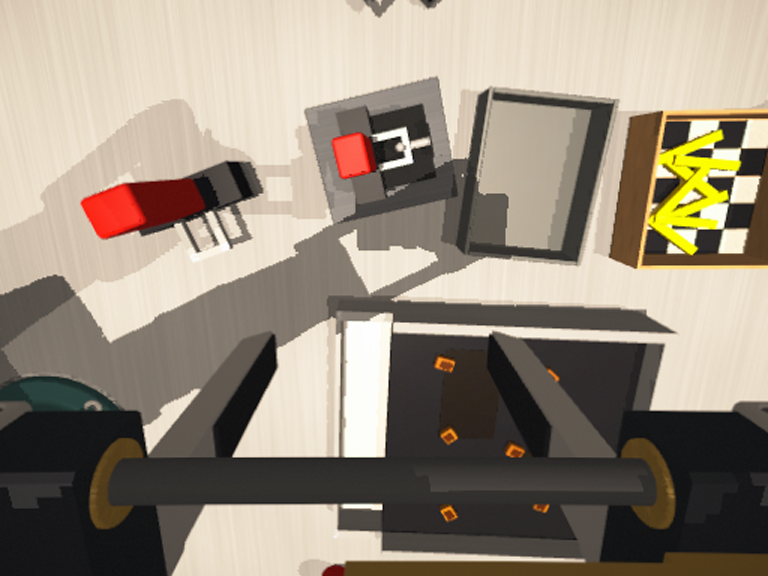

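View pics/d_s.png

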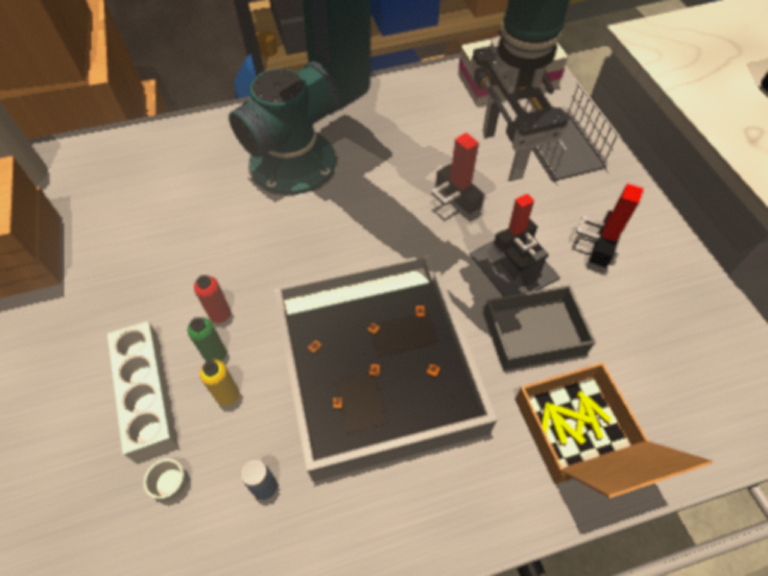

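```bash
cat >> h.py <<'E'
def rect(c0,c1,z):
    return np.array([[c0[0],c0[1],z],[c1[0],c0[1],z],[c1[0],c1[1],z],[c0[0],c1[1],z]])
def place(P,x,y,yaw): 
    return Ro.from_euler('z',yaw).apply(P)+[x,y,0]
def draw(im,c,P,col,s):
    q=(proj(c,P)*s).astype(int);cv2.polylines(im,[q.reshape(-1,1,2)],True,col,1)
E
python3 - <<'E'
from h import *
c=cam('wrist')
v=np.array([[305,107],[437,77],[457,193],[335,222]])/1.5
Q=np.array([ray(c,u,0.008) for u in v]);print(np.round(Q,4))
# a=(-x,+y) b=(+x,+y) c=(+x,-y) d=(-x,-y)
L=np.array([[-.055,.065],[.095,.065],[.095,-.065],[-.055,-.065]])
lc=L.mean(0);qc=Q[:,:2].mean(0)
A=L-lc;B=Q[:,:2]-qc
yaw=np.arctan2((A[:,0]*B[:,1]-A[:,1]*B[:,0]).sum(),(A*B).sum())
R=np.array([[np.cos(yaw),-np.sin(yaw)],[np.sin(yaw),np.cos(yaw)]])
print('hanger',yaw,qc-R@lc,np.linalg.norm(np.roll(Q,-1,0)-Q,axis=1))
t=np.array([[332,135],[367,130],[374,173],[339,180]])/1.5
T=np.array([ray(c,u,0.192) for u in t]);print(np.round(T,4),T.mean(0),np.linalg.norm(np.roll(T,-1,0)-T,axis=1))
im=cv2.resize(cv2.imread('pics/d_w.png'),None,fx=1,fy=1)
h=(*(qc-R@lc),yaw)
draw(im,c,place(rect((-.055,-.065),(.095,.065),.008),*h),(0,255,0),1.5)
draw(im,c,place(rect((-.012,-.015),(.012,.015),.192),*h),(255,255,0),1.5)
draw(im,c,place(rect((-.014,-.042),(.014,.042),.104),*h),(255,0,0),1.5)
g=(0.575,0.035,0.05)
draw(im,c,place(rect((-.15,-.15),(.15,.15),.045),*g),(0,255,255),1.5)
draw(im,c,place(rect((-.21,-.15),(-.15,.15),.045),*g),(0,0,255),1.5)
draw(im,c,place(rect((-.15,-.15),(.15,.15),.075),*g),(255,0,255),1.5)
cv2.imwrite('pics/d_o.png',im)
im=cv2.imread('pics/d_s.png');c=cam('scene')
draw(im,c,place(rect((-.15,-.15),(.15,.15),.045),*g),(0,255,255),1.5)
draw(im,c,place(rect((-.21,-.15),(-.15,.15),.045),*g),(0,0,255),1.5)
draw(im,c,place(rect((-.15,-.15),(.15,.15),.075),*g),(255,0,255),1.5)
im=cv2.resize(im[240:500,90:700],None,fx=1.3,fy=1.3)
cv2.imwrite('pics/d_so.png',im)
E
```

```text
[[0.3607 0.429  0.008 ]
 [0.5047 0.4576 0.008 ]
 [0.5313 0.3354 0.008 ]
 [0.3888 0.3031 0.008 ]]
hanger 0.2129554185322242 [0.42679556 0.37705402] [0.14680056 0.12503306 0.1461097  0.1289518 ]
[[0.4096 0.389  0.192 ]
 [0.4349 0.3922 0.192 ]
 [0.4395 0.3625 0.192 ]
 [0.4135 0.3577 0.192 ]] [0.42438449 0.37533927 0.192     ] [0.02542884 0.03011021 0.02639521 0.03161192]
```

View pics/d_o.png

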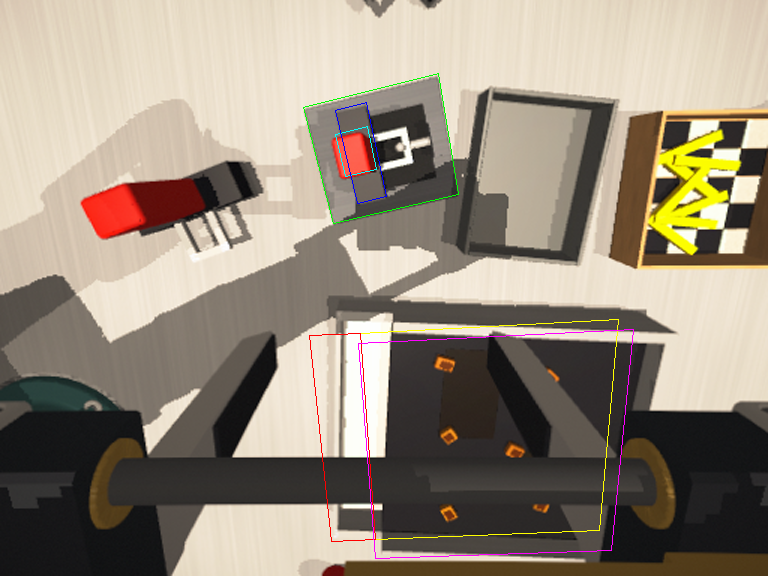

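View pics/d_so.png

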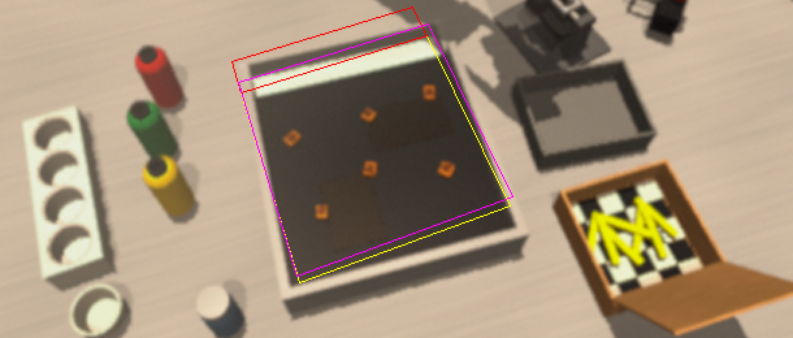

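```bash
cat > ov.py <<'E'
from h import *
import sys
g=tuple(map(float,sys.argv[1:4]))
def all3(im,c,s):
    draw(im,c,place(rect((-.15,-.15),(.15,.15),.045),*g),(0,255,255),s)
    draw(im,c,place(rect((-.21,-.15),(-.15,.15),.008),*g),(0,0,255),s)
    draw(im,c,place(rect((-.15,-.15),(.15,.15),.075),*g),(255,0,255),s)
im=cv2.resize(cv2.imread('pics/b_scene.png' if 0 else 'pics/d_s.png'),None,fx=2/1.5*1.4,fy=2/1.5*1.4);c=cam('scene')
all3(im,c,2.8);A=im[450:980,440:960]
im=cv2.resize(cv2.imread('pics/d_w.png'),None,fx=1.4,fy=1.4);c=cam('wrist')
all3(im,c,2.1);B=im[400:800,400:1000]
cv2.imwrite('pics/ov_s.png',A);cv2.imwrite('pics/ov_w.png',B)
E
python3 ov.py 0.605 0.035 0.0
```

```text
(no output)
```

View pics/ov_s.png

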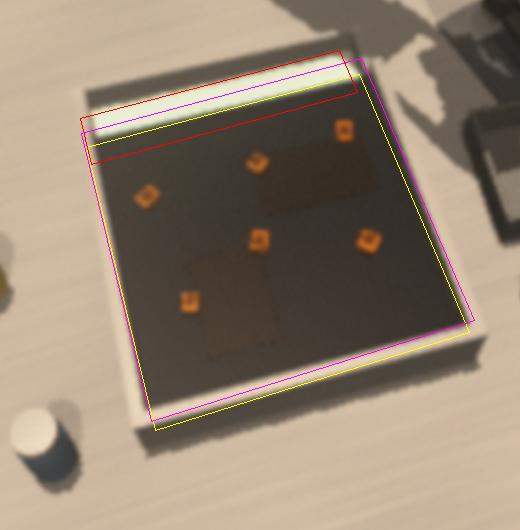

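View pics/ov_w.png

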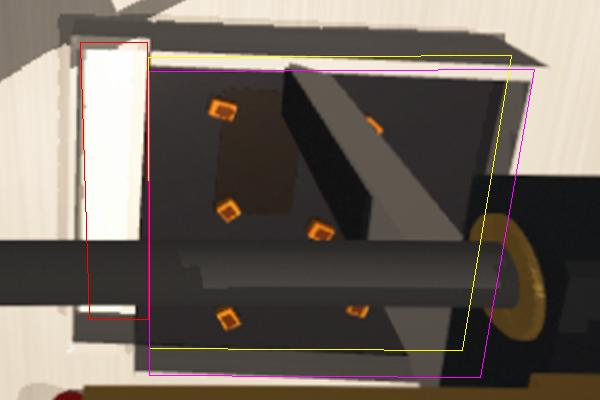

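```bash
python3 ov.py 0.602 0.035 -0.038
```

```text
(no output)
```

View pics/ov_s.png

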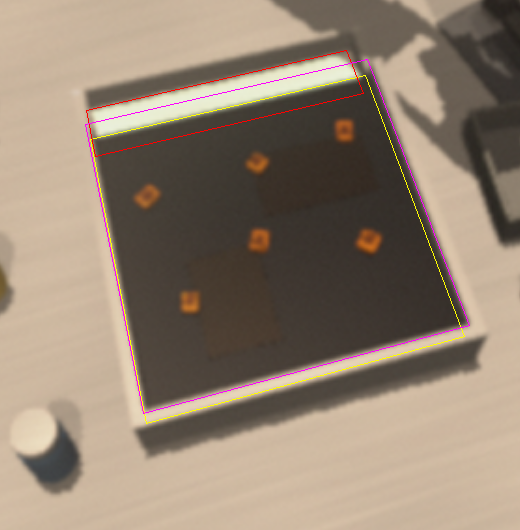

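View pics/ov_w.png

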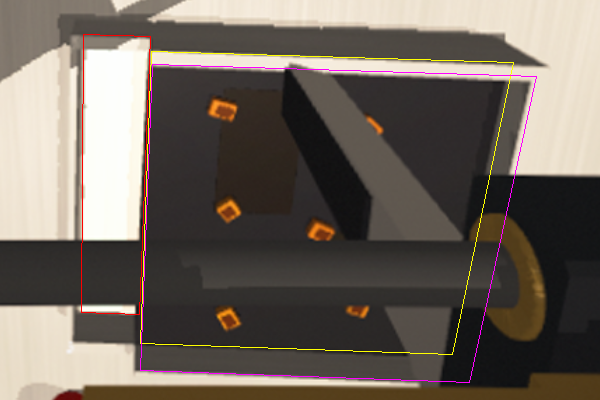

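Emit:
arm_command(
  series="0 -0.1 0 -0.008 0 0.03 0.094;0 -0.1 0 -0.008 0 0.03 0.094;0 0 0 0 0.03 0.02 0.094;0 0 0 0 0.03 0.01 0.094;0 0 0 0 0.02 0 0.094;0 0 0 0 0 0 0.094",
)

```text
time: 3.8
tool_pos: [0.423, 0.3771, 0.2801]
ee_rot: [-1.568, 0.004, 0.19]
wrist_force: [0.8, 0.4, 0.4]
width: 0.0939
```

Run:
```python
from h import *
go([0.425,0.376,0.165],0.2)
c,im=snap('wrist','e_w',1.5)
print(*spot('wrist','scraper',c),sep='\n')
```

```text
t=3.80 tcp=[0.423  0.3771 0.2801] w=0.0939 d_tool=[ 0.0021  0.115  -0.0018] rot=[-0.003 -0.01  -0.004]
(0.89, array([0.254, 0.342, 0.112]), array([107, 182]))
(0.88, array([0.423, 0.388, 0.108]), array([256, 170]))
(0.86, array([0.465, 0.556, 0.064]), array([320,  29]))
```

View pics/e_w.png

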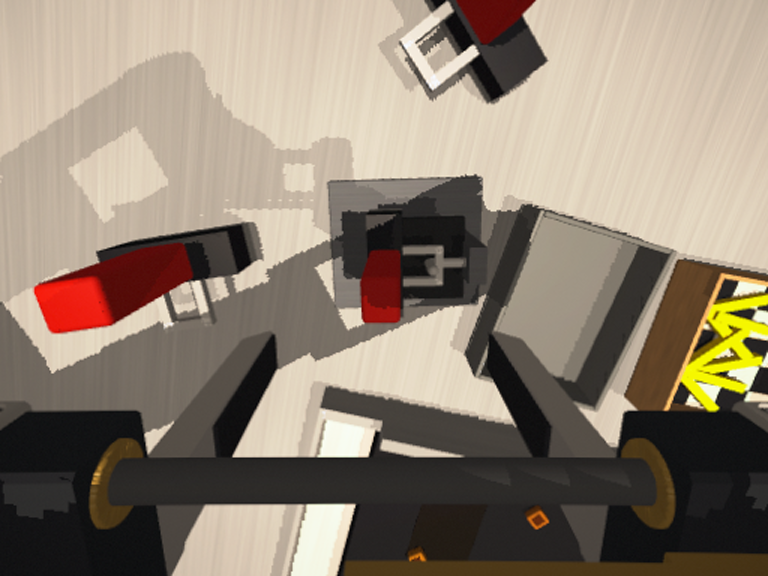

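Emit:
arm_command(
  series="0 -0.01 0 0.001 0.03 0 0.094;0 0 0 0.001 0.03 -0.001 0.094;0 0 0 0 0.03 0 0.094;0 0 0 0 0.02 0 0.094;0 0 0 0 0 0 0.094",
)

```text
time: 4.4
tool_pos: [0.4335, 0.3784, 0.1831]
ee_rot: [-1.557, -0.022, 0.195]
wrist_force: [-1.1, -0.2, -0.5]
width: 0.0938
```

Run:
```python
from h import *
go([0.425,0.376,0.165],0.2)
```

```text
t=4.40 tcp=[0.4335 0.3784 0.1831] w=0.0938 d_tool=[-0.0092  0.0179 -0.001 ] rot=[-0.014 -0.005  0.022]
```

Emit:
arm_command(
  series="-0.014 0 0.022 -0.009 0.012 -0.001 0.094;0 0 0 0 0.006 0 0.094;0 0 0 0 0 0 0.094",
)

```text
time: 4.7
tool_pos: [0.4271, 0.3765, 0.1696]
ee_rot: [-1.568, -0.006, 0.193]
wrist_force: [-0.5, -0.4, -0.5]
width: 0.0938
```

Run:
```python
from h import *
go([0.425,0.376,0.165],0.2)
print(robot.get_obs()['qvel'])
```

```text
t=4.70 tcp=[0.4271 0.3765 0.1696] w=0.0938 d_tool=[-0.0022  0.0045 -0.0001] rot=[-0.002 -0.007  0.006]
[ 0.00091688 -0.00731942 -0.01286802  0.00284148  0.01309816  0.00021086]
```

Emit:
arm_command(
  series="0 -0.007 0.006 -0.002 0.005 0 0.094;0 0 0 0 0 0 0.094;0 0 0 0 0 0 0.02;0 0 0 0 0 0 0.02;0 0 0 0 0 0 0.02;0 0 0 0 0 0 0.02;0 0 0 0 0 0 0.015;0 0 0 0 0 0 0.015",
)

```text
time: 5.5
tool_pos: [0.4263, 0.3772, 0.1675]
ee_rot: [-1.566, -0.005, 0.201]
wrist_force: [-0.8, -1.0, -0.3]
width: 0.0496
```

Run:
```python
from h import *
go([0.425,0.376,0.165],0.2)
```

```text
t=5.50 tcp=[0.4263 0.3772 0.1675] w=0.0496 d_tool=[-0.0015  0.0025 -0.001 ] rot=[-0.005  0.001  0.005]
```

Emit:
arm_command(
  series="0 0 0 0 0.001 0 0.0;0 0 0 0 0 0 0;0 0 0 0 0 0 0;0 0 0 0 0 0 0;0 0 0 0 0 0 0;0 0 0 0 0 0 0",
)

```text
time: 6.1
tool_pos: [0.4255, 0.3772, 0.1665]
ee_rot: [-1.566, -0.003, 0.202]
wrist_force: [-1.1, -0.2, 1.4]
width: 0.0238
```

Gripped at 23.8 mm (handle is 24 mm). Lift straight up.

Emit:
arm_command(
  series="0 0 0 0 -0.01 0 0;0 0 0 0 -0.012 0 0;0 0 0 0 -0.015 0 0;0 0 0 0 -0.015 0 0;0 0 0 0 -0.015 0 0;0 0 0 0 -0.015 0 0;0 0 0 0 -0.015 0 0;0 0 0 0 -0.015 0 0;0 0 0 0 0 0 0",
)

```text
time: 7.0
tool_pos: [0.4245, 0.3759, 0.2884]
ee_rot: [-1.566, -0.001, 0.201]
wrist_force: [0.6, 0.6, -2.3]
width: 0.0239
```

Run:
```python
from h import *
go([0.425,0.376,0.265],0.2)
print(st()[0]['wrist_force'])
c,im=snap('wrist','f_w',1.5)
c,im=snap('side','f_s',1.5)
```

```text
t=7.00 tcp=[0.4245 0.3759 0.2884] w=0.0239 d_tool=[ 0.0005  0.0234 -0.0001] rot=[-0.004  0.001  0.001]
[ 0.60661296  0.63813304 -2.30151296]
```

View pics/f_w.png

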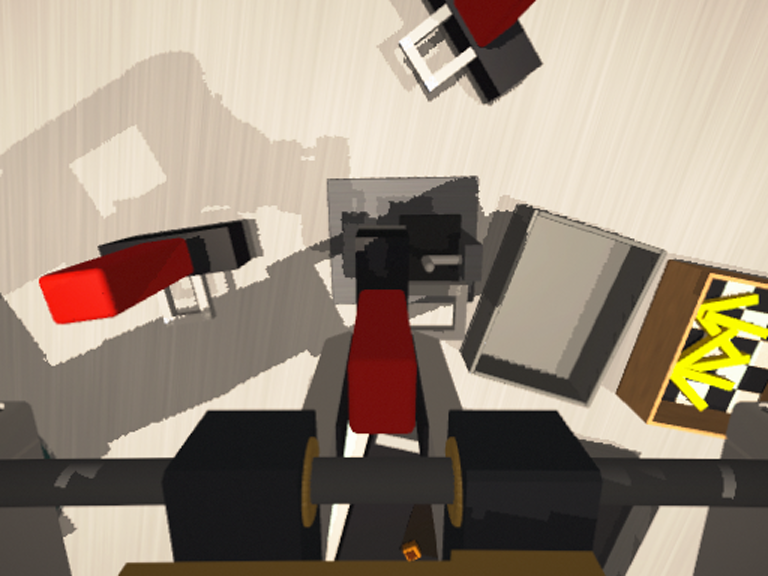

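View pics/f_s.png

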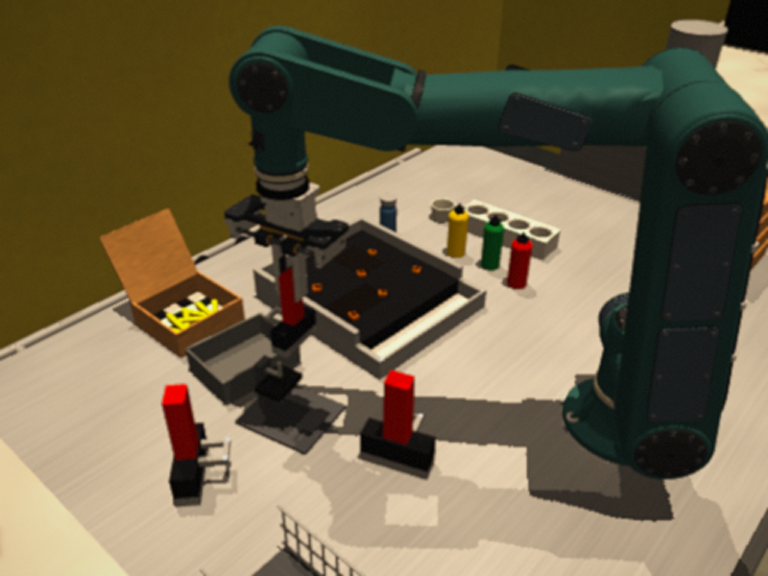

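Emit:
arm_command(
  series="0 0.08 0 0 0 -0.01 0;0 0.08 0 0 0 -0.01 0;0 0.078 0 0 0 -0.01 0;0 0 0 0 0 0 0",
)

```text
time: 7.5
tool_pos: [0.4254, 0.3441, 0.2805]
ee_rot: [-1.574, 0.012, -0.045]
wrist_force: [-0.1, 0.9, -3.5]
width: 0.0236
```

Run:
```python
from h import *
go([0.704,0.130,0.25],-0.038)
```

```text
t=7.50 tcp=[0.4254 0.3441 0.2805] w=0.0236 d_tool=[ 0.2882  0.0279 -0.2013] rot=[ 0.004 -0.007 -0.012]
```

Emit:
arm_command(
  series="0 -0.007 0 0.02 0 -0.016 0;0 0 0 0.036 0 -0.027 0;0 0 0 0.036 0.004 -0.027 0;0 0 0 0.036 0.004 -0.027 0;0 0 0 0.036 0.004 -0.027 0;0 0 0 0.036 0.004 -0.027 0;0 0 0 0.036 0.004 -0.022 0;0 0 0 0.02 0 -0.015 0;0 0 0 0 0 0 0;0 0 0 0 0 0 0",
)

```text
time: 8.5
tool_pos: [0.6814, 0.1463, 0.242]
ee_rot: [-1.572, 0.032, -0.012]
wrist_force: [0.5, 0.3, -2.0]
width: 0.0237
```

Run:
```python
from h import *
go([0.704,0.130,0.25],-0.038)
c,im=snap('scene','g_s',1.5)
print(*spot('scene','chip0',c,12),sep='\n')
```

```text
t=8.50 tcp=[0.6814 0.1463 0.242 ] w=0.0237 d_tool=[ 0.0225 -0.0087 -0.0161] rot=[ 0.001  0.026 -0.032]
(0.5, array([ 0.653, -0.053,  0.056]), array([226, 268]))
(0.36, array([ 0.532, -0.065,  0.056]), array([211, 230]))
```

View pics/g_s.png

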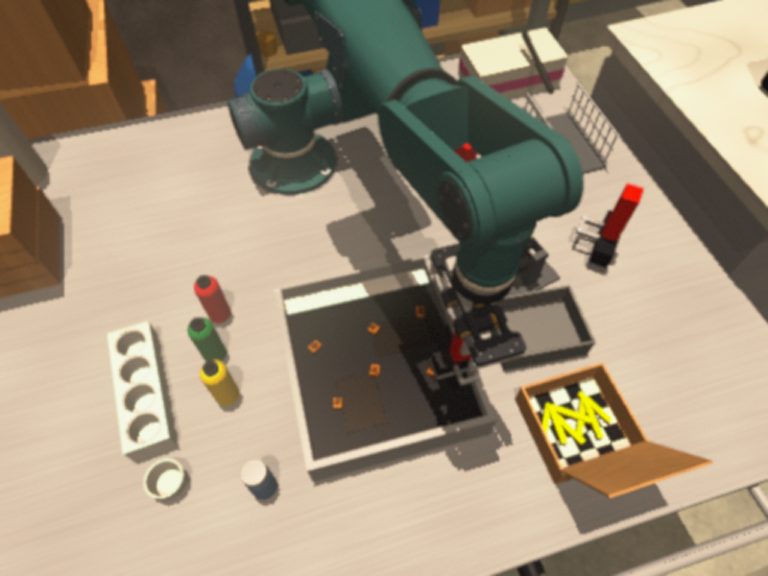

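Emit:
arm_command(
  series="0 0.026 -0.032 0.012 0 -0.01 0;0 0 0 0.012 0 -0.006 0;0 0 0 0 0 0 0;0 0 0 0 0 0 0",
)

```text
time: 9.0
tool_pos: [0.7013, 0.136, 0.2444]
ee_rot: [-1.57, -0.002, -0.029]
wrist_force: [-0.6, 0.7, -2.8]
width: 0.0242
```

Run:
```python
from h import *
go([0.704,0.130,0.18],-0.038)
```

```text
t=9.00 tcp=[0.7013 0.136  0.2444] w=0.0242 d_tool=[ 0.0028  0.0644 -0.006 ] rot=[-0.     0.009  0.002]
```

Emit:
arm_command(
  series="0 0.009 0 0.003 0.02 -0.006 0;0 0 0 0 0.02 -0.001 0;0 0 0 0 0.016 0 0;0 0 0 0 0.005 0 0;0 0 0 0 0 0 0",
)

```text
time: 9.5
tool_pos: [0.7009, 0.1348, 0.1862]
ee_rot: [-1.568, -0.006, -0.03]
wrist_force: [-0.5, 0.2, -3.6]
width: 0.0239
```

Run:
```python
from h import *
go([0.703,0.130,0.1535],-0.038)
c,im=snap('scene','h_s',3,(180,160,350,330))
```

```text
t=9.50 tcp=[0.7009 0.1348 0.1862] w=0.0239 d_tool=[ 0.0021  0.0327 -0.0048] rot=[-0.003  0.008  0.006]
```

View pics/h_s.png

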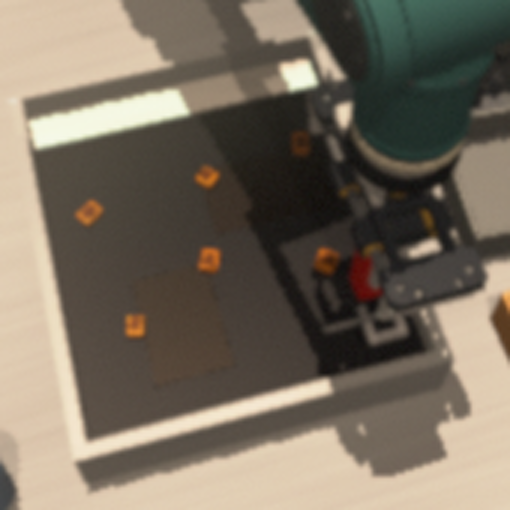

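Emit:
arm_command(
  series="0 0.01 0.006 0.004 0.012 -0.01 0;0 0 0 0.002 0.012 -0.003 0;0 0 0 0 0.007 0 0;0 0 0 0 0.002 0 0;0 0 0 0 0 0 0",
)

```text
time: 10.05
tool_pos: [0.7083, 0.1206, 0.1538]
ee_rot: [-1.567, -0.004, -0.041]
wrist_force: [-0.3, -0.1, -3.8]
width: 0.0236
```

Run:
```python
from h import *
go([0.703,0.130,0.1535],-0.038)
print(st()[0]['wrist_force'])
```

```text
t=10.05 tcp=[0.7083 0.1206 0.1538] w=0.0236 d_tool=[-0.0057  0.0003  0.0092] rot=[-0.004 -0.003  0.004]
[-0.27488711 -0.12951035 -3.75521853]
```

Emit:
arm_command(
  series="0 0 0 -0.005 0 0.006 0;0 0 0 -0.01 0 0.002 0;0 0 0 -0.015 0 0 0;0 0 0 -0.015 0 0 0;0 0 0 -0.015 0 0 0;0 0 0 -0.015 0 0 0;0 0 0 0 0 0 0",
)

```text
time: 10.75
tool_pos: [0.6304, 0.1361, 0.1563]
ee_rot: [-1.564, -0.008, -0.039]
wrist_force: [0.7, -0.2, -2.7]
width: 0.0238
```

Run:
```python
from h import *
go([0.439,0.138,0.1535],-0.038)
print(st()[0]['wrist_force'])
c,im=snap('scene','i_s',3,(180,160,350,330))
```

```text
t=10.75 tcp=[0.6304 0.1361 0.1563] w=0.0238 d_tool=[-0.1913  0.0012 -0.0056] rot=[-0.007 -0.001  0.008]
[ 0.67546102 -0.23631407 -2.69503935]
```

View pics/i_s.png

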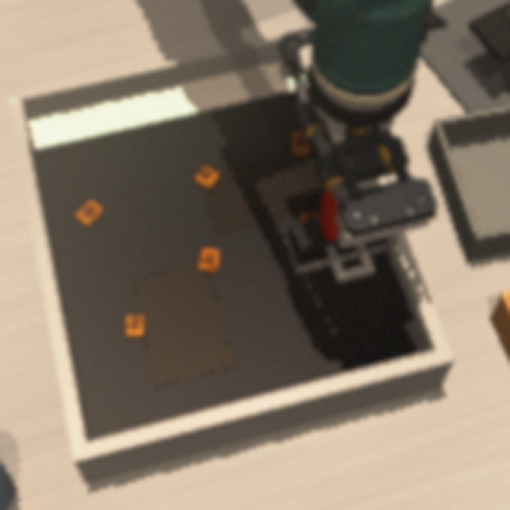

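Emit:
arm_command(
  series="-0.007 0 0.008 -0.015 0.002 -0.003 0;0 0 0 -0.015 0.001 -0.001 0;0 0 0 -0.015 0 0 0;0 0 0 -0.015 0.001 0 0;0 0 0 -0.015 0 0 0;0 0 0 -0.015 0.001 0 0;0 0 0 0 0 0 0",
)

```text
time: 11.5
tool_pos: [0.5455, 0.137, 0.154]
ee_rot: [-1.568, -0.014, -0.039]
wrist_force: [0.3, 0.4, -4.0]
width: 0.0237
```

Run:
```python
from h import *
go([0.439,0.136,0.1535],-0.038)
print(st()[0]['wrist_force'])
c,im=snap('side','j_s',3,(180,100,350,270))
```

```text
t=11.50 tcp=[0.5455 0.137  0.154 ] w=0.0237 d_tool=[-0.1064 -0.001  -0.0052] rot=[-0.002 -0.001  0.014]
[ 0.25995626  0.41132114 -3.96626335]
```

View pics/j_s.png

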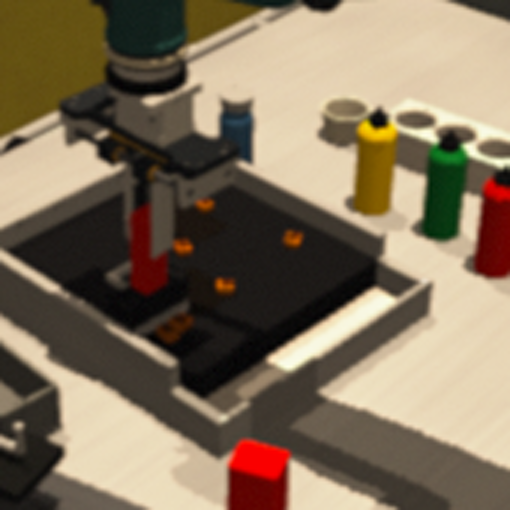

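Emit:
arm_command(
  series="-0.002 0 0.014 -0.015 0 -0.001 0;0 0 0 -0.015 0.001 0 0;0 0 0 -0.015 0 0 0;0 0 0 -0.015 0.001 0 0;0 0 0 -0.015 0 0 0;0 0 0 -0.015 0.001 0 0;0 0 0 0 0 0 0",
)

```text
time: 12.25
tool_pos: [0.4566, 0.1393, 0.1523]
ee_rot: [-1.57, -0.003, -0.041]
wrist_force: [-0.3, -0.4, -3.1]
width: 0.0236
```

Run:
```python
from h import *
go([0.439,0.136,0.1535],-0.038)
print(st()[0]['wrist_force'])
c,im=snap('side','k_s',3,(180,100,350,270))
```

```text
t=12.25 tcp=[0.4566 0.1393 0.1523] w=0.0236 d_tool=[-0.0174 -0.0012 -0.0041] rot=[-0.001 -0.003  0.003]
[-0.2535996  -0.44946868 -3.12136913]
```

View pics/k_s.png

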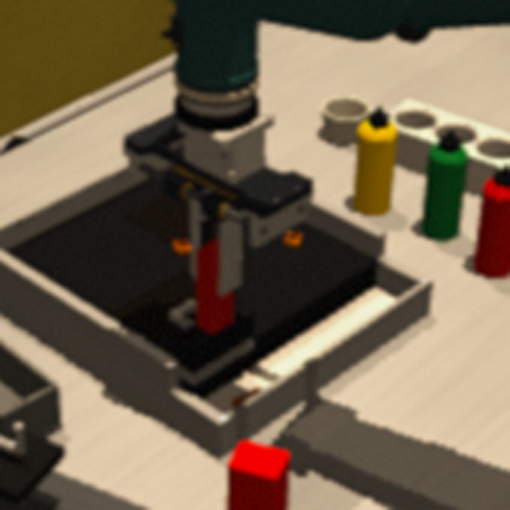

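Emit:
arm_command(
  series="0 0 0 -0.01 0 0 0;0 0 0 -0.008 0 0 0;0 0 0 -0.002 0 0 0;0 0 0 0 0 0 0;0 0 0 0 0 0 0",
)

```text
time: 12.8
tool_pos: [0.4383, 0.14, 0.1531]
ee_rot: [-1.57, -0.007, -0.042]
wrist_force: [0.9, -0.9, -3.2]
width: 0.024
```

Run:
```python
from h import *
go([0.439,0.136,0.1535],-0.038)
c,im=snap('side','l_s',4,(220,180,350,270))
```

```text
t=12.80 tcp=[0.4383 0.14   0.1531] w=0.0240 d_tool=[ 0.0009 -0.0004 -0.004 ] rot=[-0.001 -0.004  0.007]
```

View pics/l_s.png

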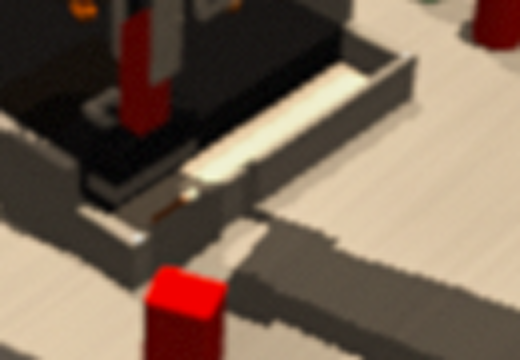

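Emit:
arm_command(
  series="0 0 0 0 -0.025 0 0;0 0 0 0 -0.025 -0.01 0;0 0 0 0.02 0 -0.02 0;0 0 0 0.035 0 -0.025 0;0 0 0 0.035 0 -0.025 0;0 0 0 0.035 0 -0.015 0;0 0 0 0.035 0 0 0;0 0 0 0.035 0 0 0;0 0 0 0.02 0 0 0;0 0 0 0 0 0 0;0 0 0 0 0 0 0",
)

```text
time: 13.95
tool_pos: [0.6588, 0.0306, 0.2027]
ee_rot: [-1.57, -0.005, -0.043]
wrist_force: [-0.3, 1.3, -2.8]
width: 0.024
```

Run:
```python
from h import *
go([0.700,0.029,0.1535],-0.038)
c,im=snap('side','m_s',3,(180,100,350,270))
c,im=snap('scene','m_c',3,(180,160,350,330))
```

```text
t=13.95 tcp=[0.6588 0.0306 0.2027] w=0.0240 d_tool=[0.041  0.0494 0.0001] rot=[-0.001 -0.005  0.005]
```

View pics/m_s.png

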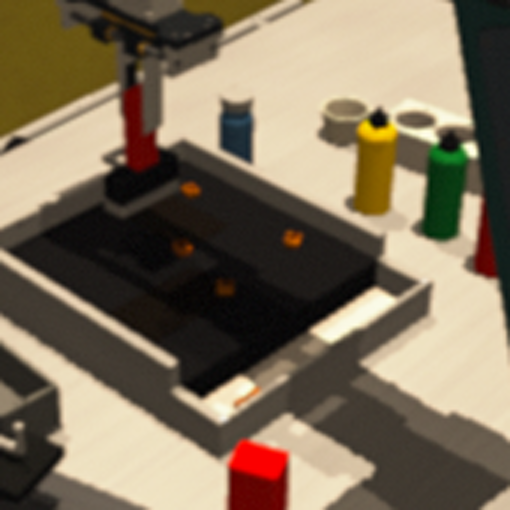

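View pics/m_c.png

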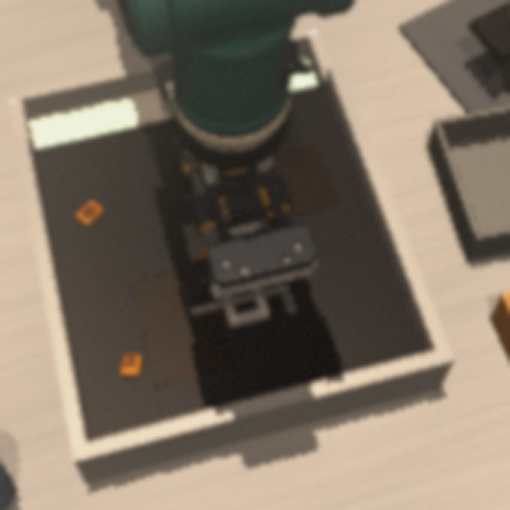

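Emit:
arm_command(
  series="0 0 0 0.012 0.016 0 0;0 0 0 0.002 0.018 0 0;0 0 0 0 0.01 0 0;0 0 0 0 0.005 0 0;0 0 0 0 0 0 0;0 0 0 0 0 0 0",
)

```text
time: 14.65
tool_pos: [0.6691, 0.0316, 0.1574]
ee_rot: [-1.57, -0.009, -0.041]
wrist_force: [0.6, 0.6, -3.3]
width: 0.0238
```

Run:
```python
from h import *
go([0.435,0.039,0.1535],-0.038)
print(st()[0]['wrist_force'])
```

```text
t=14.65 tcp=[0.6691 0.0316 0.1574] w=0.0238 d_tool=[-0.2342  0.0017 -0.0021] rot=[-0.001 -0.003  0.009]
[ 0.57350577  0.62761344 -3.31394308]
```

Emit:
arm_command(
  series="0 0 0.009 -0.01 0.003 -0.001 0;0 0 0 -0.015 0.001 0 0;0 0 0 -0.015 0.001 0 0;0 0 0 -0.015 0.001 0 0;0 0 0 -0.015 0 0 0;0 0 0 -0.015 0.001 0 0;0 0 0 -0.015 0 0 0;0 0 0 0 0 0 0",
)

```text
time: 15.45
tool_pos: [0.5634, 0.0345, 0.1558]
ee_rot: [-1.57, -0.007, -0.041]
wrist_force: [0.8, 0.1, -3.2]
width: 0.0238
```

Run:
```python
from h import *
go([0.435,0.039,0.1535],-0.038)
c,im=snap('side','n_s',3,(180,100,350,270))
```

```text
t=15.45 tcp=[0.5634 0.0345 0.1558] w=0.0238 d_tool=[-0.1285  0.0014 -0.0007] rot=[-0.    -0.003  0.007]
```

View pics/n_s.png

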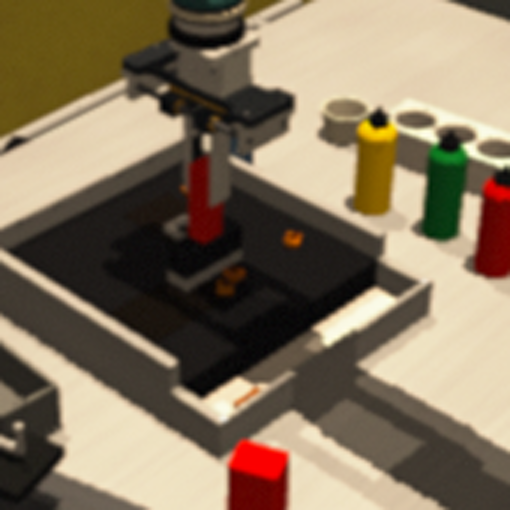

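Emit:
arm_command(
  series="0 0 0.007 -0.015 0.002 0 0;0 0 0 -0.015 0.001 0 0;0 0 0 -0.015 0.001 0 0;0 0 0 -0.015 0 0 0;0 0 0 -0.015 0.001 0 0;0 0 0 -0.015 0 0 0;0 0 0 -0.015 0 0 0;0 0 0 -0.012 0 0 0;0 0 0 -0.003 0 0 0;0 0 0 0 0 0 0;0 0 0 0 0 0 0",
)

```text
time: 16.6
tool_pos: [0.4496, 0.0382, 0.1555]
ee_rot: [-1.571, -0.02, -0.042]
wrist_force: [-0.3, 1.1, -2.7]
width: 0.024
```

Run:
```python
from h import *
go([0.435,0.039,0.1535],-0.038)
c,im=snap('side','o_s',3,(180,100,350,270))
```

```text
t=16.60 tcp=[0.4496 0.0382 0.1555] w=0.0240 d_tool=[-0.0147  0.0017  0.0002] rot=[ 0.    -0.004  0.02 ]
```

View pics/o_s.png

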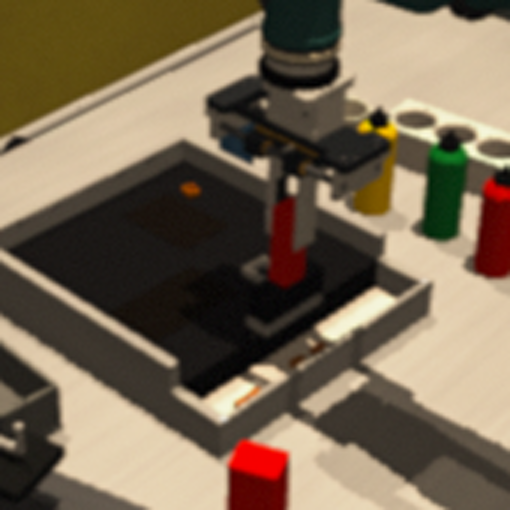

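Emit:
arm_command(
  series="0 0 0.02 -0.01 0 0 0;0 0 0 -0.003 0 0 0;0 0 0 0 0 0 0;0 0 0 0 -0.025 0 0;0 0 0 0.01 -0.025 -0.01 0;0 0 0 0.03 0 -0.015 0;0 0 0 0.035 0 -0.025 0;0 0 0 0.035 0 -0.025 0;0 0 0 0.035 0 -0.01 0;0 0 0 0.035 0 0 0;0 0 0 0.02 0 0 0;0 0 0 0 0 0 0",
)

```text
time: 17.85
tool_pos: [0.6404, -0.0587, 0.2037]
ee_rot: [-1.571, 0.002, -0.042]
wrist_force: [-1.3, -0.2, -4.0]
width: 0.0237
```

Run:
```python
from h import *
c,im=snap('scene','p_c',3,(180,160,350,330))
for u in [(226,283)]: print(ray(c,u,0.055))
print(*spot('scene','chip0',c,12),sep='\n')
c,im=snap('side','p_s',3,(180,100,350,270))
print(*spot('side','chip0',c,12),sep='\n')
go([0.72,-0.06,0.1535],-0.038)
```

```text
[ 0.69104839 -0.06312785  0.055     ]
(0.63, array([ 0.512, -0.392,  0.043]), array([ 91, 259]))
(0.38, array([ 0.69 , -0.067,  0.055]), array([225, 283]))

t=18.05 tcp=[ 0.6375 -0.0579  0.2053] w=0.0236 d_tool=[0.0826 0.0516 0.0013] rot=[ 0.    -0.003 -0.002]
```

View pics/p_c.png

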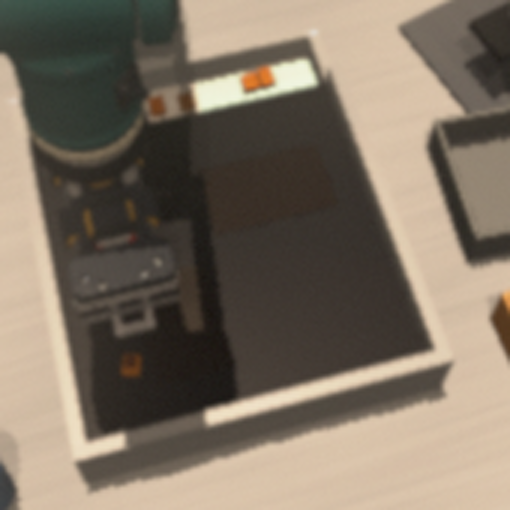

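View pics/p_s.png

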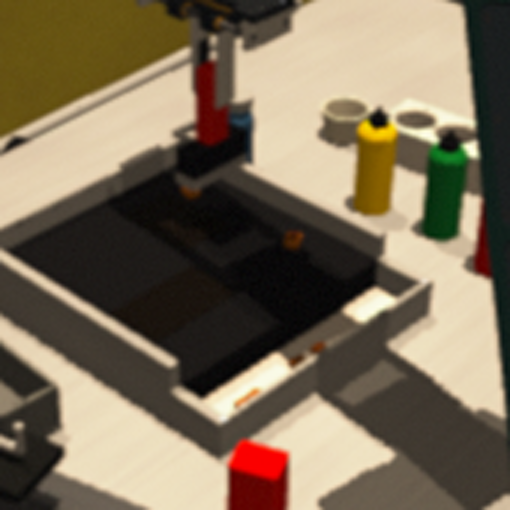

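Emit:
arm_command(
  series="0 0 0 0.025 0 -0.005 0;0 0 0 0.03 0 -0.004 0;0 0 0 0.025 0 0 0;0 0 0 0.008 0 0 0;0 0 0 0 0 0 0;0 0 0 0 0 0 0",
)

```text
time: 18.65
tool_pos: [0.7207, -0.0687, 0.2086]
ee_rot: [-1.571, 0.004, -0.039]
wrist_force: [0.4, -0.4, -3.8]
width: 0.0235
```

Run:
```python
from h import *
go([0.7265,-0.067,0.1535],-0.038)
```

```text
t=18.65 tcp=[ 0.7207 -0.0687  0.2086] w=0.0235 d_tool=[0.0059 0.0551 0.0019] rot=[ 0.    -0.001 -0.004]
```

Emit:
arm_command(
  series="0 0 -0.004 0.007 0.008 0.001 0;0 0 0 0 0.008 0 0;0 0 0 0 0.008 0 0;0 0 0 0 0 0 0;0 0 0 0 0 0 0",
)

```text
time: 19.15
tool_pos: [0.7251, -0.0673, 0.1833]
ee_rot: [-1.571, 0.002, -0.039]
wrist_force: [0.9, 0.4, -1.9]
width: 0.024
```

Run:
```python
from h import *
go([0.7265,-0.067,0.1535],-0.038)
print(st()[0]['wrist_force'])
c,im=snap('scene','q_c',5,(200,240,300,340))
```

```text
t=19.15 tcp=[ 0.7251 -0.0673  0.1833] w=0.0240 d_tool=[0.0015 0.0298 0.0003] rot=[-0.    -0.001 -0.002]
[ 0.87110477  0.41510066 -1.89908819]
```

View pics/q_c.png

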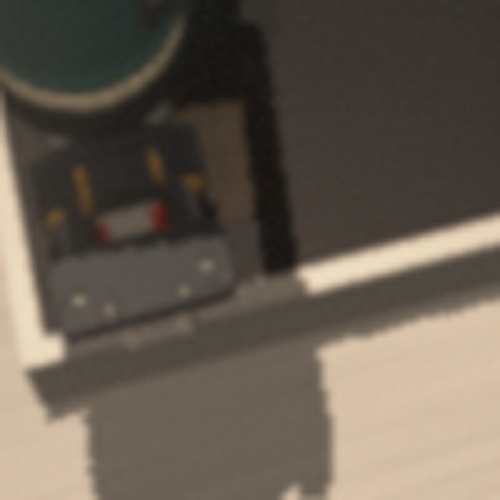

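Emit:
arm_command(
  series="0 0 0 0 0.007 0 0;0 0 0 0 0.007 0 0;0 0 0 0 0.006 0 0;0 0 0 0 0 0 0;0 0 0 0 0 0 0",
)

```text
time: 19.7
tool_pos: [0.725, -0.0674, 0.1614]
ee_rot: [-1.571, 0.002, -0.039]
wrist_force: [-0.9, 1.2, -2.4]
width: 0.0239
```

Run:
```python
from h import *
go([0.7265,-0.067,0.1535],-0.038)
print(st()[0]['wrist_force'])
c,im=snap('side','q_s',5,(200,100,300,200))
```

```text
t=19.70 tcp=[ 0.725  -0.0674  0.1614] w=0.0239 d_tool=[0.0015 0.0079 0.0005] rot=[-0.    -0.001 -0.002]
[-0.91422792  1.18448647 -2.38073287]
```

View pics/q_s.png

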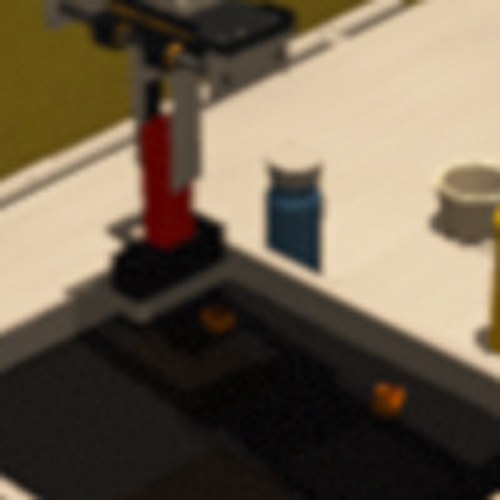

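Emit:
arm_command(
  series="0 0 0 0 0.005 0 0;0 0 0 -0.005 0.003 0 0;0 0 0 -0.01 0.001 0 0;0 0 0 -0.015 0 0 0;0 0 0 -0.015 0.001 0 0;0 0 0 -0.015 0 0 0;0 0 0 -0.015 0 0 0;0 0 0 -0.015 0.001 0 0;0 0 0 0 0 0 0",
)

```text
time: 20.65
tool_pos: [0.6333, -0.0639, 0.1526]
ee_rot: [-1.572, -0.01, -0.039]
wrist_force: [0.4, 0.3, -3.0]
width: 0.024
```

Run:
```python
from h import *
go([0.4315,-0.056,0.1535],-0.038)
print(st()[0]['wrist_force'])
c,im=snap('side','r_s',3,(180,100,350,270))
```

```text
t=20.65 tcp=[ 0.6333 -0.0639  0.1526] w=0.0240 d_tool=[-2.019e-01 -2.800e-03  1.000e-04] rot=[ 0.001 -0.001  0.01 ]
[ 0.43133047  0.27113785 -3.04357281]
```

View pics/r_s.png

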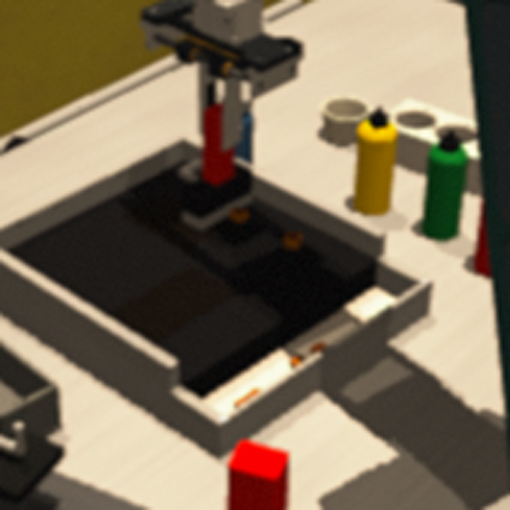

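Emit:
arm_command(
  series="0 0 0.01 -0.015 0 0 0;0 0 0 -0.015 0 0 0;0 0 0 -0.015 0 0 0;0 0 0 -0.015 0 0 0;0 0 0 -0.015 0.001 0 0;0 0 0 -0.015 0 0 0;0 0 0 -0.015 0 0 0;0 0 0 -0.015 0.001 0 0;0 0 0 -0.01 0 0 0;0 0 0 0 0 0 0",
)

```text
time: 21.7
tool_pos: [0.5091, -0.0599, 0.1525]
ee_rot: [-1.574, -0.016, -0.038]
wrist_force: [-0.6, -0.3, -3.4]
width: 0.0238
```

Run:
```python
from h import *
go([0.4315,-0.056,0.1535],-0.038)
print(st()[0]['wrist_force'])
c,im=snap('side','s_s',3,(180,100,350,270))
```

```text
t=21.70 tcp=[ 0.5091 -0.0599  0.1525] w=0.0238 d_tool=[-0.0777 -0.0023  0.0009] rot=[ 0.003 -0.     0.016]
[-0.59759456 -0.26369969 -3.35613897]
```

View pics/s_s.png

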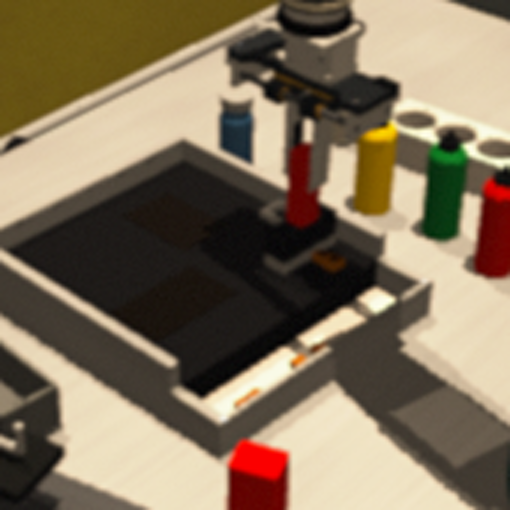

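Emit:
arm_command(
  series="0 0 0.016 -0.012 0 0 0;0 0 0 -0.015 0 0 0;0 0 0 -0.015 0 0 0;0 0 0 -0.015 0 0 0;0 0 0 -0.015 0 0 0;0 0 0 -0.01 0 0 0;0 0 0 -0.003 0 0 0;0 0 0 0 0 0 0;0 0 0 0 0 0 0",
)

```text
time: 22.65
tool_pos: [0.4228, -0.0569, 0.1521]
ee_rot: [-1.573, 0.003, -0.038]
wrist_force: [-0.1, -0.4, -2.7]
width: 0.0239
```

Run:
```python
from h import *
go([0.4315,-0.056,0.1535],-0.038)
print(st()[0]['wrist_force'])
c,im=snap('side','t_s',3,(180,100,350,270))
```

```text
t=22.65 tcp=[ 0.4228 -0.0569  0.1521] w=0.0239 d_tool=[ 0.0087 -0.0015  0.0012] rot=[ 0.003  0.    -0.003]
[-0.08761326 -0.38899645 -2.66839683]
```

View pics/t_s.png

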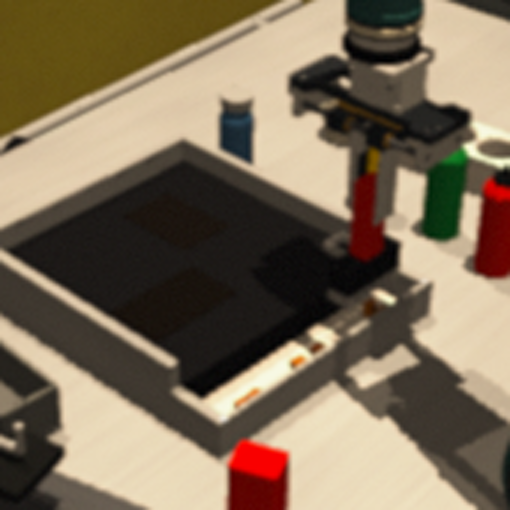

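Emit:
arm_command(
  series="0 0 0 0 -0.025 0 0;0 0 0 0 -0.03 0 0;0 0 0 0 -0.03 0.01 0;0 0 0 0.005 0 0.03 0;0 0 0 0.015 0 0.04 0;0 0 0 0.015 0 0.04 0;0 0 0 0.015 0 0.04 0;0 0 0 0.015 0 0.04 0;0 0 0 0.015 0 0.035 0;0 0 0 0 0 0 0;0 0 0 0 0 0 0",
)

```text
time: 23.8
tool_pos: [0.5214, 0.1844, 0.237]
ee_rot: [-1.574, 0.004, -0.041]
wrist_force: [0.2, -0.3, -3.3]
width: 0.0238
```

Run:
```python
from h import *
c,im=snap('scene','u_c',3,(180,120,410,300))
cv2.imwrite('pics/u_full.png',im)
print(*spot('scene','chip0',c,12),*spot('scene','tub',c,12),sep='\n')
c,im=snap('side','u_s',1.5)
c,im=snap('wrist','u_w',1.5)
print(*spot('wrist','tub',c,12),sep='\n')
go([0.61,0.36,0.2],-0.038)
```

```text
(0.63, array([0.604, 0.363, 0.006]), array([358, 219]))
(0.92, array([0.614, 0.324, 0.007]), array([326,  51]))
t=24.10 tcp=[0.521  0.1827 0.2381] w=0.0237 d_tool=[0.0812 0.0376 0.1812] rot=[ 0.002 -0.006 -0.002]
```

View pics/u_c.png

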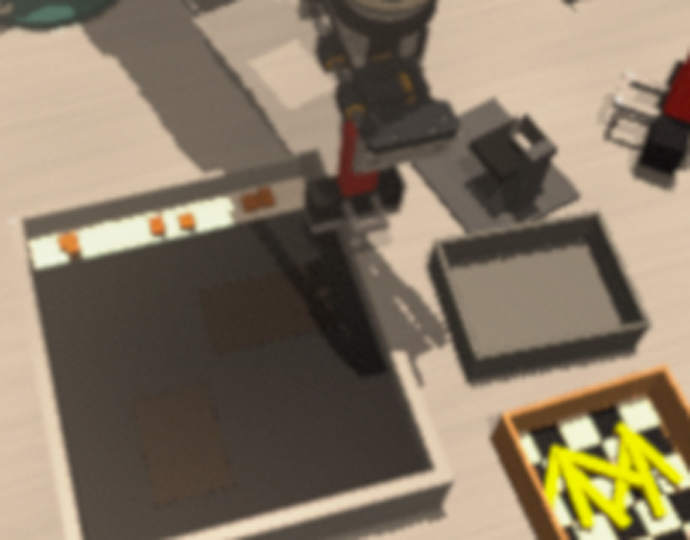

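View pics/u_w.png

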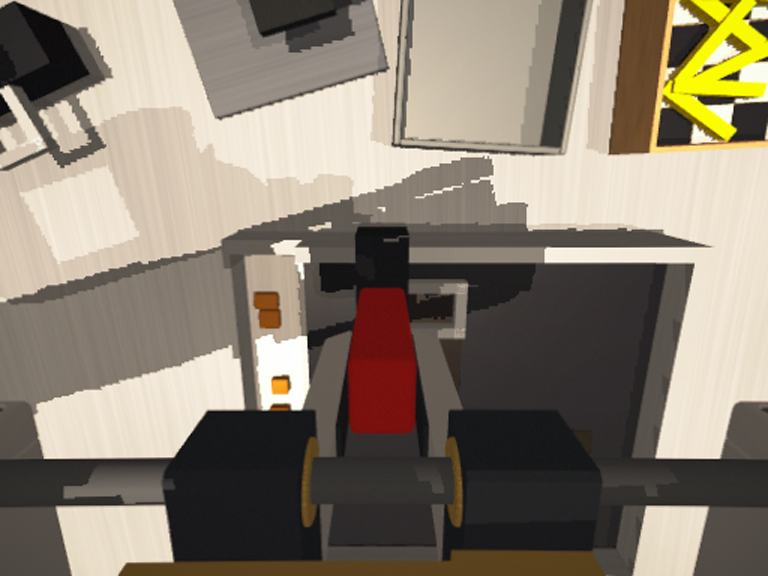

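Run:
```python
import cv2
im=cv2.imread('pics/u_full.png');cv2.imwrite('pics/u_c2.png',cv2.resize(im[165:225,180:300],None,fx=6,fy=6,interpolation=2))
im=cv2.imread('pics/u_s.png');cv2.imwrite('pics/u_s2.png',cv2.resize(im[200:400,300:520],None,fx=3,fy=3,interpolation=2))
```

```text
(no output)
```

View pics/u_c2.png

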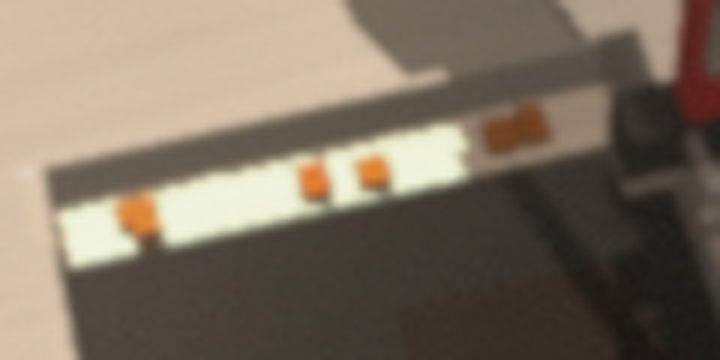

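View pics/u_s2.png

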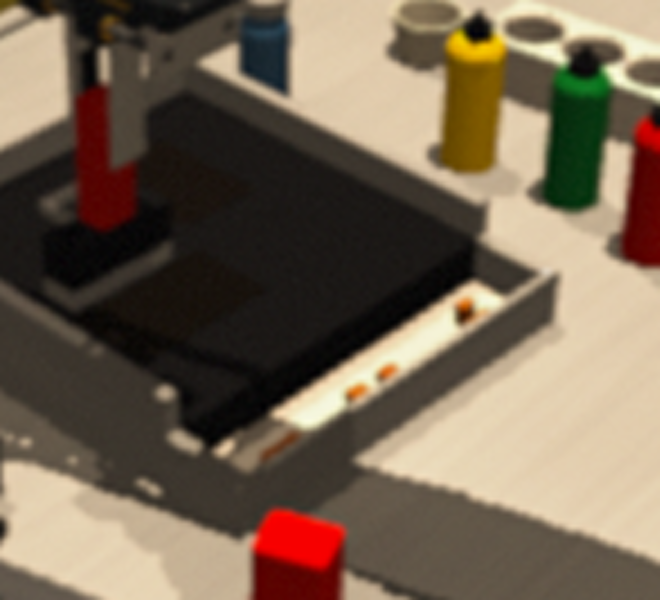

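Emit:
arm_command(
  series="0 0 0 0 0 -0.03 0;0 0 0 0 0 -0.04 0;0 0 0 0 0 -0.04 0;0 0 0 0 0 -0.04 0;0 0 0 0 0 -0.02 0;0 0 0 0 0 0 0",
)

```text
time: 24.7
tool_pos: [0.5115, 0.0036, 0.2405]
ee_rot: [-1.573, -0.004, -0.048]
wrist_force: [-0.1, 0.6, -2.5]
width: 0.0237
```

Run:
```python
from h import *
c,im=snap('wrist','v_w',1.5)
go([0.61,0.36,0.24],-0.038)
```

```text
t=24.75 tcp=[0.5116 0.0047 0.2406] w=0.0241 d_tool=[0.0815 0.0004 0.3595] rot=[ 0.002 -0.009  0.004]
```

View pics/v_w.png

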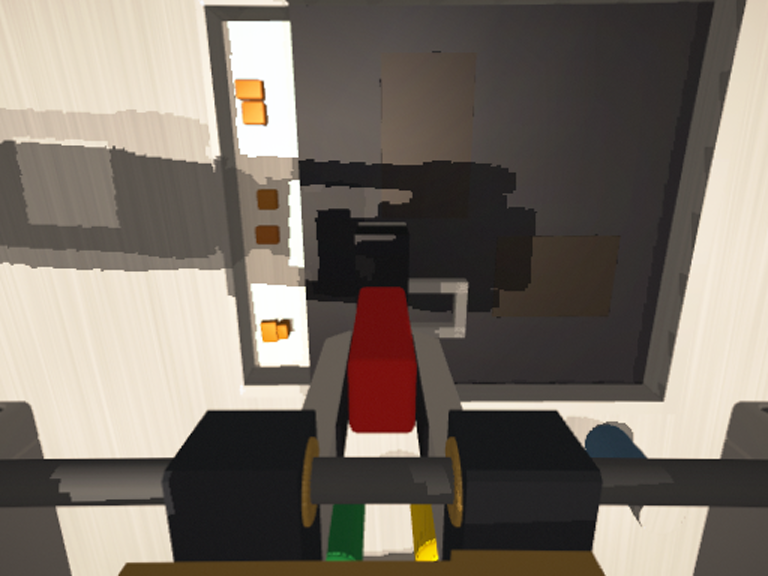

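Run:
```python
from h import *
c=cam('scene')
Q=np.array([ray(c,(u/3+180,v/3+120),0.055) for u,v in [(432,243),(600,213),(648,323),(471,360)]])
print(np.round(Q,3),Q.mean(0),np.linalg.norm(np.roll(Q,-1,0)-Q,axis=1))
go([*Q.mean(0)[:2],0.24],-0.038)
```

```text
[[0.54  0.273 0.055]
 [0.557 0.443 0.055]
 [0.679 0.428 0.055]
 [0.665 0.258 0.055]] [0.61048108 0.35055254 0.055     ] [0.17122751 0.12294196 0.17129455 0.12663725]
t=24.75 tcp=[0.5116 0.0047 0.2406] w=0.0241 d_tool=[0.0825 0.0004 0.3501] rot=[ 0.002 -0.009  0.004]
```

Emit:
arm_command(
  series="0 0.03 0 0.005 0 0.025 0;0 0.03 0 0.01 0 0.04 0;0 0 0 0.012 0 0.045 0;0 0 0 0.012 0 0.045 0;0 0 0 0.012 0 0.045 0;0 0 0 0.012 0 0.045 0;0 0 0 0.012 0 0.04 0;0 0 0 0.01 0 0.03 0;0 0 0 0 0 0.01 0;0 0 0 0 0 0 0;0 0 0 0 0 0 0",
)

```text
time: 25.85
tool_pos: [0.6277, 0.3419, 0.2405]
ee_rot: [-1.567, -0.003, -0.104]
wrist_force: [0.4, 0.5, -2.9]
width: 0.0238
```

Run:
```python
from h import *
go([0.598,0.35,0.2],-0.1)
c,im=snap('wrist','w_w',1.5)
```

```text
t=25.85 tcp=[0.6277 0.3419 0.2405] w=0.0238 d_tool=[-0.0305  0.0405  0.0048] rot=[-0.004 -0.004  0.003]
```

View pics/w_w.png

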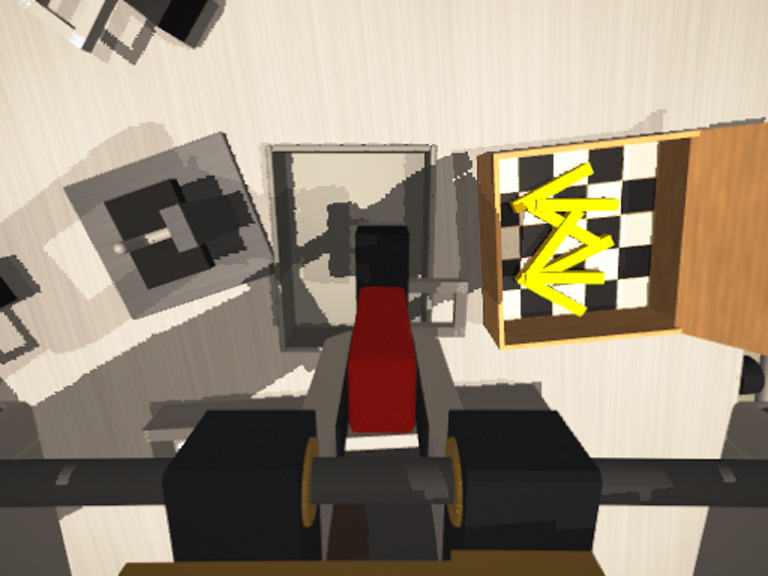

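Run:
```python
from h import *
c=cam('wrist')
Q=np.array([ray(c,(u/1.5,v/1.5),0.055) for u,v in [(265,147),(437,147),(438,350),(283,350)]])
print(np.round(Q,3),Q.mean(0),np.linalg.norm(np.roll(Q,-1,0)-Q,axis=1))
```

```text
[[0.55  0.442 0.055]
 [0.679 0.428 0.055]
 [0.669 0.262 0.055]
 [0.536 0.276 0.055]] [0.60868732 0.35203932 0.055     ] [0.12979464 0.16642363 0.13329394 0.16598649]
```

Emit:
arm_command(
  series="0 0 0 -0.015 0 0.005 0;0 0 0 -0.012 0.01 0.002 0;0 0 0 -0.003 0.02 0 0;0 0 0 0 0.01 0 0;0 0 0 0 0 0 0;0 0 0 0 0 0 0",
)

```text
time: 26.5
tool_pos: [0.5981, 0.3437, 0.2047]
ee_rot: [-1.566, -0.008, -0.115]
wrist_force: [-0.9, -0.3, -2.9]
width: 0.0237
```

Run:
```python
from h import *
go([0.598,0.35,0.114],-0.1)
```

```text
t=26.50 tcp=[0.5981 0.3437 0.2047] w=0.0237 d_tool=[-0.0016  0.0907  0.0058] rot=[-0.005 -0.015  0.008]
```

Both views agree on the tub centre (0.609, 0.351). Lower.

Emit:
arm_command(
  series="0 -0.01 0.008 0 0.02 0.005 0;0 0 0 0 0.025 0.001 0;0 0 0 0 0.02 0 0;0 0 0 0 0.012 0 0;0 0 0 0 0.006 0 0;0 0 0 0 0 0 0;0 0 0 0 0 0 0",
)

```text
time: 27.2
tool_pos: [0.6024, 0.3508, 0.1187]
ee_rot: [-1.562, -0.004, -0.105]
wrist_force: [0.4, -0.1, -3.4]
width: 0.0238
```

Run:
```python
from h import *
go([0.598,0.35,0.1115],-0.1)
print(st()[0]['wrist_force'])
```

```text
t=27.20 tcp=[0.6024 0.3508 0.1187] w=0.0238 d_tool=[-0.0043  0.0072 -0.0013] rot=[-0.008 -0.005  0.004]
[ 0.35437053 -0.11185128 -3.37609453]
```

Emit:
arm_command(
  series="-0.008 0 0.004 -0.004 0.004 -0.001 0;0 0 0 0 0.002 0 0;0 0 0 0 0.001 0 0;0 0 0 0 0 0 0",
)

```text
time: 27.6
tool_pos: [0.5995, 0.3511, 0.1147]
ee_rot: [-1.568, -0.005, -0.105]
wrist_force: [0.4, 0.6, -2.9]
width: 0.0236
```

Run:
```python
from h import *
go([0.598,0.35,0.1115],-0.1)
print(st()[0]['wrist_force'])
```

```text
t=27.60 tcp=[0.5995 0.3511 0.1147] w=0.0236 d_tool=[-0.0014  0.0032 -0.0013] rot=[-0.003 -0.005  0.005]
[ 0.44228786  0.59297413 -2.93788398]
```

Emit:
arm_command(
  series="0 0 0 0 0.003 0 0;0 0 0 0 0.002 0 0;0 0 0 0 0.001 0 0;0 0 0 0 0 0 0",
)

```text
time: 28.0
tool_pos: [0.5999, 0.3514, 0.113]
ee_rot: [-1.566, -0.008, -0.105]
wrist_force: [0.5, 0.4, -1.8]
width: 0.0237
```

Run:
```python
from h import *
go([0.598,0.35,0.1115],-0.1)
print(st()[0]['wrist_force'])
```

```text
t=28.00 tcp=[0.5999 0.3514 0.113 ] w=0.0237 d_tool=[-0.0017  0.0015 -0.0016] rot=[-0.005 -0.005  0.008]
[ 0.51800691  0.44477628 -1.80625655]
```

Emit:
arm_command(
  series="0 0 0 0 0 0 0.035;0 0 0 0 0 0 0.035;0 0 0 0 0 0 0.06;0 0 0 0 0 0 0.07;0 0 0 0 0 0 0.07;0 0 0 0 0 0 0.07;0 0 0 0 -0.02 0 0.07;0 0 0 0 -0.03 0 0.07;0 0 0 0 -0.04 0 0.07;0 0 0 0 -0.04 0 0.08;0 0 0 0 -0.04 0 0.08;0 0 0 0 0 0 0.08",
)

```text
time: 29.2
tool_pos: [0.5984, 0.3506, 0.2862]
ee_rot: [-1.566, -0.007, -0.105]
wrist_force: [0.8, -0.9, 0.8]
width: 0.0801
```

Run:
```python
from h import *
go([0.5,-0.1,0.3],np.pi/2)
print(st()[0]['joint_positions'])
c,im=snap('wrist','x_w',1.5)
```

```text
t=29.20 tcp=[0.5984 0.3506 0.2862] w=0.0801 d_tool=[-0.0505 -0.0162 -0.4583] rot=[ 0.002 -1.676  0.009]
[4.48037493e-01 4.16666848e-01 8.47533183e-01 3.35808433e-04
 1.86945507e+00 5.53256546e-01]
```

View pics/x_w.png

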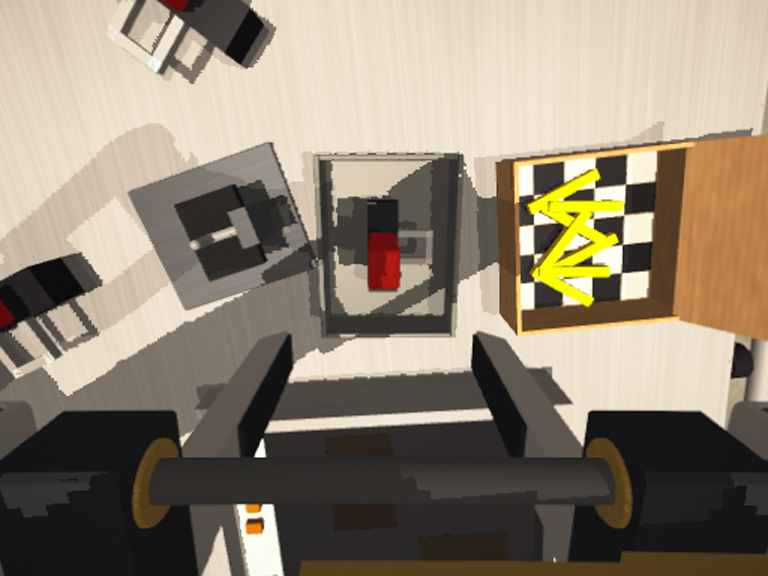

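Emit:
arm_command(
  series="0 0 0 0 0 -0.03 0.08;0 0 0 -0.004 0 -0.045 0.08;0 0 0 -0.004 0 -0.048 0.08;0 0 0 -0.004 0 -0.048 0.08;0 0 0 -0.004 0 -0.048 0.08;0 0 0 -0.004 0 -0.048 0.08;0 0 0 -0.004 0 -0.048 0.08;0 0 0 -0.004 0 -0.048 0.08;0 0 0 -0.004 0 -0.048 0.08;0 0 0 -0.004 0 -0.04 0.08;0 0 0 -0.004 0 -0.03 0.08;0 0 0 0 0 0 0.08",
)

```text
time: 30.45
tool_pos: [0.4975, -0.1389, 0.2556]
ee_rot: [-1.573, 0.035, -0.101]
wrist_force: [0.2, 0.6, -0.3]
width: 0.0799
```

Emit:
arm_command(
  series="0 0.147 0 0 0 0 0.08;0 0.147 0 0 0 0 0.08;0 0.147 0 0 0 0 0.08;0 0.147 0 0 0 0 0.08;0 0.147 0 0 0 0 0.08;0 0.147 0 0 0 0 0.08;0 0.147 0 0 0 0 0.08;0 0.147 0 0 0 0 0.08;0 0.147 0 0 0 0 0.08;0 0.1 0 0 0 0 0.08;0 0 0 0 0 0 0.08;0 0 0 0 0 0 0.08",
)

```text
time: 31.65
tool_pos: [0.493, -0.1258, 0.2354]
ee_rot: [-1.634, 0.021, -1.55]
wrist_force: [-0.4, -0.2, -0.2]
width: 0.0802
```

Run:
```python
from h import *
go([0.47,-0.25,0.3],-np.pi/2)
print(st()[0]['joint_positions'])
c,im=snap('wrist','y_w',1.5)
for t in ('bottle_red','bottle_green','bottle_yellow','bottle_white','rack','rack_hole0'):print(t,*spot('wrist',t,c),sep='\n   ')
c,im=snap('scene','y_s',3,(50,160,220,340))
```

```text
t=31.65 tcp=[ 0.493  -0.1258  0.2354] w=0.0802 d_tool=[ 0.1223 -0.0654 -0.0297] rot=[ 0.063  0.022 -0.02 ]
[-0.35890356  0.04230621  1.39772355 -0.00383887  1.76760327  1.18964828]
bottle_red
   (0.45, array([0.549, 0.025, 0.045]), array([128, 116]))
   (0.44, array([ 0.371, -0.214,  0.096]), array([328, 278]))
bottle_green
   (0.71, array([ 0.47 , -0.247,  0.105]), array([371, 205]))
bottle_yellow
   (0.76, array([ 0.553, -0.238,  0.11 ]), array([377, 124]))
bottle_white
   (0.39, array([ 0.467, -0.244,  0.104]), array([368, 207]))
rack
   (0.71, array([ 0.506, -0.387,  0.033]), array([471, 159]))
rack_hole0
   (0.84, array([ 0.51 , -0.383,  0.033]), array([469, 155]))
   (0.4, array([0.413, 0.148, 0.018]), array([ 61, 211]))
```

View pics/y_w.png

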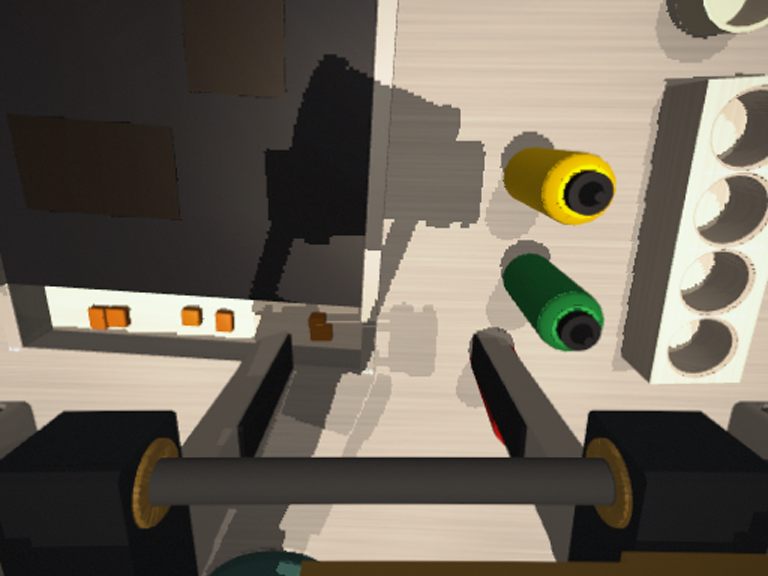

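View pics/y_s.png

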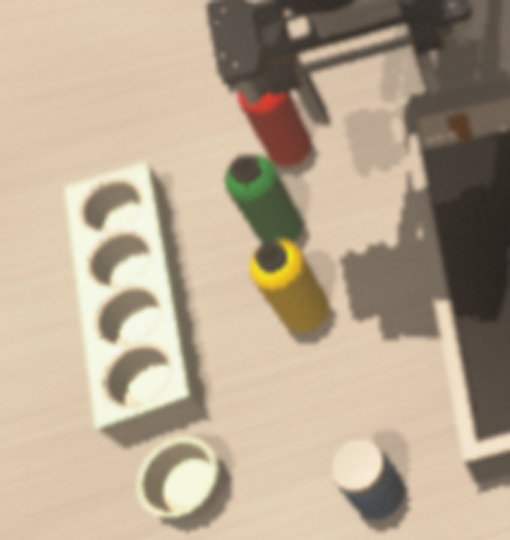

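Emit:
arm_command(
  series="0.03 0.01 -0.01 0.02 -0.03 0.01 0.08;0.03 0.01 -0.01 0.04 -0.03 0.02 0.08;0 0 0 0.04 -0.03 0.02 0.08;0 0 0 0.04 -0.03 0.01 0.08;0 0 0 0.03 -0.01 0 0.08;0 0 0 0 0 0 0.08;0 0 0 0 0 0 0.08",
)

```text
time: 32.75
tool_pos: [0.556, -0.2982, 0.3626]
ee_rot: [-1.573, -0.0, -1.569]
wrist_force: [-0.3, 0.5, 0.3]
width: 0.0798
```

Run:
```python
from h import *
go([0.55,-0.30,0.36],-np.pi/2)
c,im=snap('wrist','z_w',1.5)
cv2.imwrite('pics/z_raw.png',im)
import pickle;pickle.dump(c,open('z_cam.pkl','wb'))
```

```text
t=32.75 tcp=[ 0.556  -0.2982  0.3626] w=0.0798 d_tool=[ 0.0018  0.0026 -0.006 ] rot=[0.002 0.002 0.   ]
```

View pics/z_w.png

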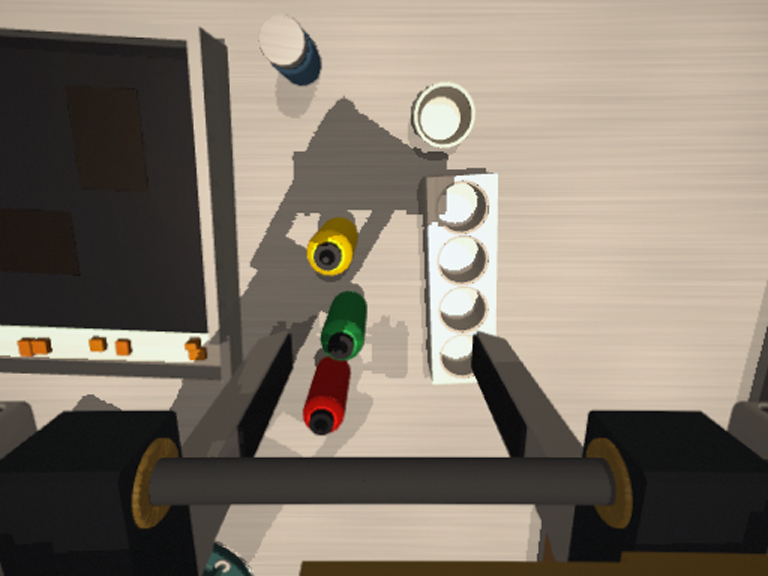

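Run:
```python
import cv2
im=cv2.imread('pics/z_raw.png');cv2.imwrite('pics/z_c.png',cv2.resize(im[105:265,250:350],None,fx=5,fy=5,interpolation=2)[:, :])
cv2.imwrite('pics/z_b.png',cv2.resize(im[130:300,190:260],None,fx=4,fy=4,interpolation=2))
```

```text
(no output)
```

View pics/z_c.png

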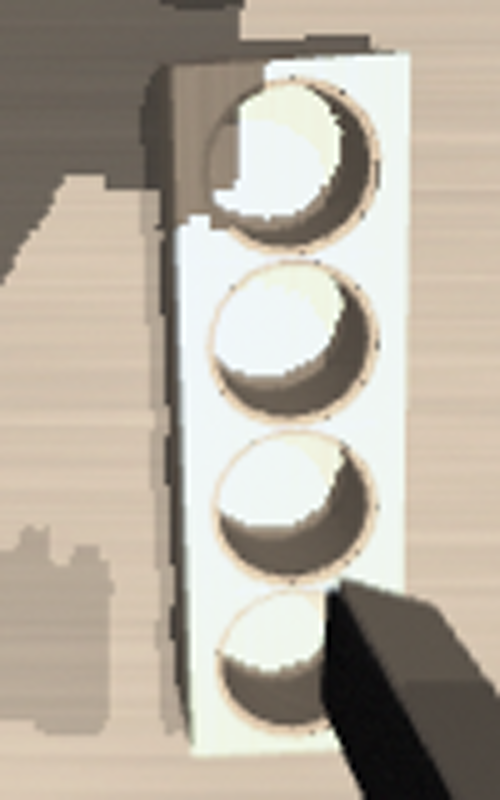

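View pics/z_b.png

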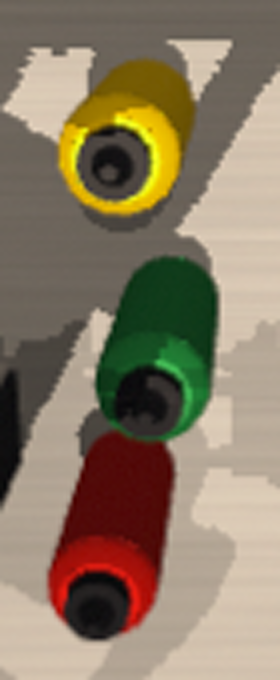

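Run:
```python
from h import *
import pickle
c=pickle.load(open('z_cam.pkl','rb'))
H=np.array([ray(c,(250+u/5,105+v/5),0.05) for u,v in [(294,165),(295,341),(296.5,507),(297.5,660)]])
print(np.round(H,4),np.round(np.diff(H,axis=0),4))
d=H[0]-H[3];yaw=np.arctan2(d[1],d[0]);print('yaw',yaw,'c',H.mean(0))
for n,(u,v) in dict(yellow=(110,168),green=(143,403),red=(99,607)).items(): print(n,ray(c,(190+u/4,130+v/4),0.133))
cs=cam('scene');cd=cam('side')
for n,t in dict(yellow=(.549,-.238),green=(.47,-.247),red=(.37,-.22)).items(): print(n,proj(cs,[[*t,.135],[*t,0]]),proj(cd,[[*t,.135],[*t,0]]))
snap('scene','zz_s',4,(110,170,190,290)); snap('side','zz_d',4,(280,120,380,210))
```

```text
[[ 0.5896 -0.3862  0.05  ]
 [ 0.5318 -0.3897  0.05  ]
 [ 0.4735 -0.3934  0.05  ]
 [ 0.4162 -0.3968  0.05  ]] [[-0.0578 -0.0035  0.    ]
 [-0.0583 -0.0036  0.    ]
 [-0.0573 -0.0034  0.    ]]
yaw 0.060644613094100026 c [ 0.50277486 -0.39152804  0.05      ]
yellow [ 0.55184498 -0.24836666  0.133     ]
green [ 0.46467163 -0.25739104  0.133     ]
red [ 0.38014433 -0.23841851  0.133     ]
yellow [[141.51353382 240.34800209]
 [154.2303078  260.82777195]] [[305.11443245 136.24254406]
 [302.61878563 169.55290965]]
green [[133.73457993 214.93457758]
 [146.84948683 237.33818714]] [[325.75868158 142.90683675]
 [322.2415631  176.64655629]]
red [[138.82476616 182.02174259]
 [150.83133474 206.63219111]] [[346.85795366 156.34114418]
 [342.16066741 190.91116754]]
```

View pics/zz_s.png

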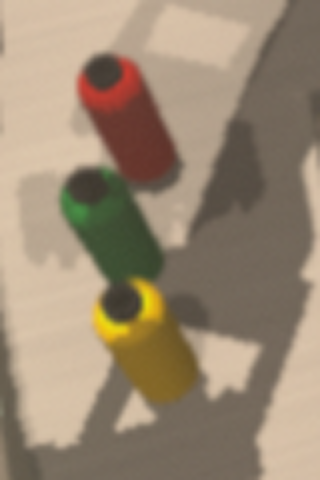

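View pics/zz_d.png

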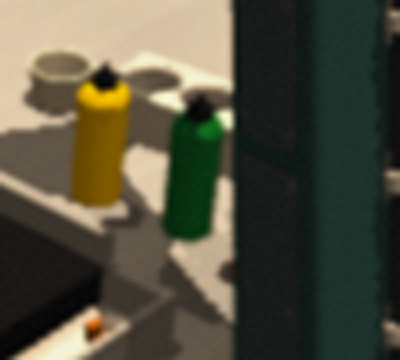

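Run:
```python
from h import *
cs=cam('scene');cd=cam('side')
for n,u in dict(red=(103,70),green=(88,185),yellow=(122,300)).items(): print(n,ray(cs,(110+u[0]/4,170+u[1]/4),0.128))
for n,u in dict(green=(201,98),yellow=(105,68)).items(): print(n,ray(cd,(280+u[0]/4,120+u[1]/4),0.132))
go([0.55,-0.25,0.24],-np.pi/2)
```

```text
red [ 0.38041367 -0.23173097  0.128     ]
green [ 0.4681036  -0.25320891  0.128     ]
yellow [ 0.55720312 -0.2435044   0.128     ]
green [ 0.45553078 -0.25270237  0.132     ]
yellow [ 0.54603709 -0.24083972  0.132     ]
t=32.90 tcp=[ 0.5558 -0.2967  0.3619] w=0.0800 d_tool=[-0.0466  0.122  -0.0052] rot=[ 0.003  0.003 -0.001]
```

Emit:
arm_command(
  series="0 0 0 -0.02 0.02 -0.001 0.094;0 0 0 -0.025 0.03 -0.002 0.094;0 0 0 -0.007 0.03 -0.001 0.094;0 0 0 0 0.03 0 0.094;0 0 0 0 0.02 0 0.094;0 0 0 0 0 0 0.094;0 0 0 0 0 0 0.094",
)

```text
time: 33.6
tool_pos: [0.5489, -0.2317, 0.2267]
ee_rot: [-1.575, 0.003, -1.555]
wrist_force: [1.4, -0.1, 0.8]
width: 0.0941
```

Run:
```python
from h import *
go([0.552,-0.245,0.092],-np.pi/2)
c,im=snap('wrist','A_w',1.5)
for z in(.133,.092): print(proj(c,[.552,-.245,z])*1.5)
import pickle;pickle.dump(c,open('A_cam.pkl','wb'))
```

```text
t=33.60 tcp=[ 0.5489 -0.2317  0.2267] w=0.0941 d_tool=[0.0137 0.1346 0.0035] rot=[ 0.004  0.016 -0.003]
[[402.83529572 294.13898279]]
[[400.27039084 276.80292966]]
```

View pics/A_w.png

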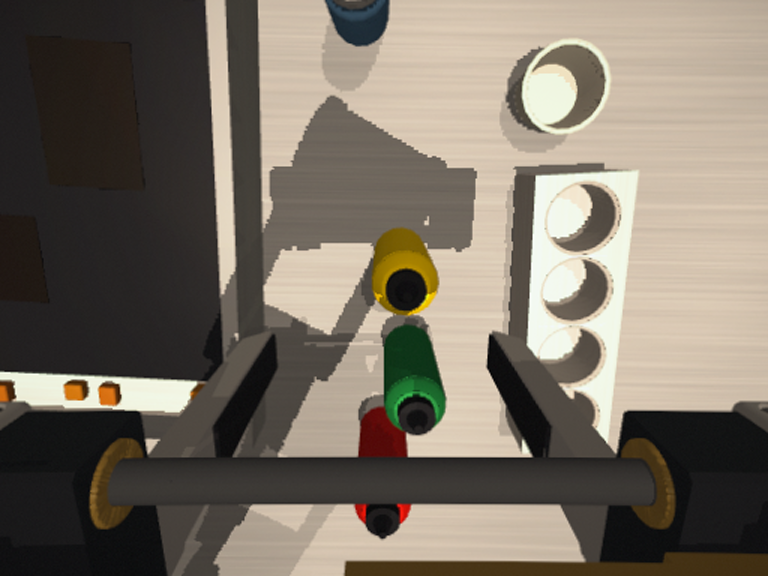

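```bash
python3 - <<'E'
import cv2
im=cv2.imread('pics/A_w.png');cv2.imwrite('pics/A_c.png',cv2.resize(im[210:560,340:460],None,fx=4,fy=4,interpolation=2)[::,:][0:1400])
a=cv2.resize(im[220:320,350:460],None,fx=5,fy=5,interpolation=2);cv2.imwrite('pics/A_c1.png',a)
E
python3 - <<'E'
from h import *
import pickle
c=pickle.load(open('A_cam.pkl','rb'))
for n,p in dict(y=(406,290),g=(417,416),r=(381,526)).items(): print(n,ray(c,(p[0]/1.5,p[1]/1.5),.133))
for p in [(583,217),(577,289),(571,355)]: print(ray(c,(p[0]/1.5,p[1]/1.5),.05))
E
```

```text
y [ 0.55466354 -0.24684618  0.133     ]
g [ 0.46766904 -0.25681075  0.133     ]
r [ 0.37773705 -0.23430178  0.133     ]
[ 0.59029437 -0.38510287  0.05      ]
[ 0.53296792 -0.38871665  0.05      ]
[ 0.47530122 -0.39177098  0.05      ]
```

View pics/A_c1.png

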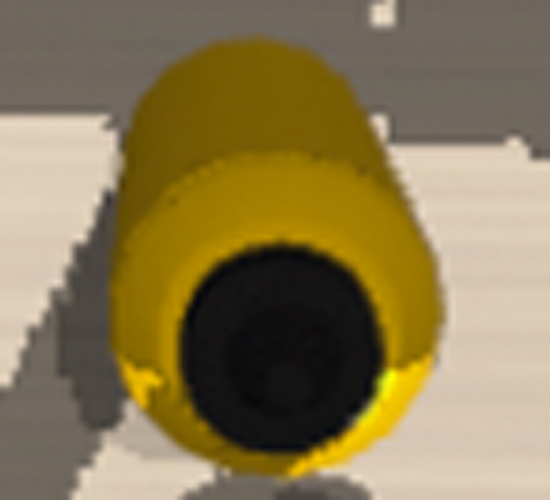

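Emit:
arm_command(
  series="0 0.016 0 0.01 0.025 0.003 0.094;0 0 0 0.005 0.03 0 0.094;0 0 0 0 0.03 0 0.094;0 0 0 0 0.025 0 0.094;0 0 0 0 0.01 0 0.094;0 0 0 0 0 0 0.094;0 0 0 0 0 0 0.094",
)

```text
time: 34.35
tool_pos: [0.5597, -0.2501, 0.1181]
ee_rot: [-1.553, -0.009, -1.571]
wrist_force: [0.2, -0.2, -0.1]
width: 0.0941
```

Run:
```python
from h import *
go([0.552,-0.247,0.092],-np.pi/2)
```

```text
t=34.35 tcp=[ 0.5597 -0.2501  0.1181] w=0.0941 d_tool=[-0.0034  0.0259 -0.0081] rot=[-0.018  0.     0.009]
```

Emit:
arm_command(
  series="-0.018 0 0.009 -0.003 0.012 -0.008 0.094;0 0 0 0 0.012 0 0.094;0 0 0 0 0.002 0 0.094;0 0 0 0 0 0 0.094",
)

```text
time: 34.75
tool_pos: [0.5536, -0.2482, 0.0947]
ee_rot: [-1.565, -0.003, -1.57]
wrist_force: [-0.3, -0.6, 0.1]
width: 0.0938
```

Run:
```python
from h import *
go([0.552,-0.247,0.092],-np.pi/2)
```

```text
t=34.75 tcp=[ 0.5536 -0.2482  0.0947] w=0.0938 d_tool=[-0.0012  0.0027 -0.0016] rot=[-0.006  0.001  0.003]
```

Emit:
arm_command(
  series="-0.006 0 0.003 -0.001 0.002 -0.002 0.06;0 0 0 0 0 0 0;0 0 0 0 0 0 0;0 0 0 0 0 0 0;0 0 0 0 0 0 0;0 0 0 0 0 0 0;0 0 0 0 0 0 0;0 0 0 0 0 0 0",
)

```text
time: 35.55
tool_pos: [0.552, -0.2473, 0.0936]
ee_rot: [-1.57, -0.001, -1.57]
wrist_force: [-1.2, 0.1, -0.3]
width: 0.0458
```

Run:
```python
from h import *
go([0.552,-0.247,0.092],-np.pi/2)
```

```text
t=35.55 tcp=[ 0.552  -0.2473  0.0936] w=0.0458 d_tool=[-0.0003  0.0016  0.    ] rot=[-0.001  0.001  0.001]
```

Emit:
arm_command(
  series="0 0 0 0 -0.015 0 0;0 0 0 0 -0.025 0 0;0 0 0 0 -0.025 0 0;0 0 0 0.01 -0.02 -0.004 0;0 0 0 0.03 0 -0.005 0;0 0 0 0.035 0 -0.005 0;0 0 0 0.03 0 -0.003 0;0 0 0 0.02 0 -0.003 0;0 0 0 0 0 0 0;0 0 0 0 0 0 0",
)

```text
time: 36.55
tool_pos: [0.5314, -0.3746, 0.1877]
ee_rot: [-1.57, -0.0, -1.567]
wrist_force: [-0.2, -1.0, -1.9]
width: 0.0453
```

Run:
```python
from h import *
go([0.5324,-0.389,0.15],-np.pi/2)
c,im=snap('wrist','B_w',1.5)
o,R,p=st();print('nozzle exp',proj(c,p+[0,0,.0395])*1.5)
for u in [(381,420)]: pass
```

```text
t=36.55 tcp=[ 0.5314 -0.3746  0.1877] w=0.0453 d_tool=[0.0144 0.0377 0.0009] rot=[-0.001  0.004  0.   ]
nozzle exp [[379.31785249 426.16047074]]
```

View pics/B_w.png

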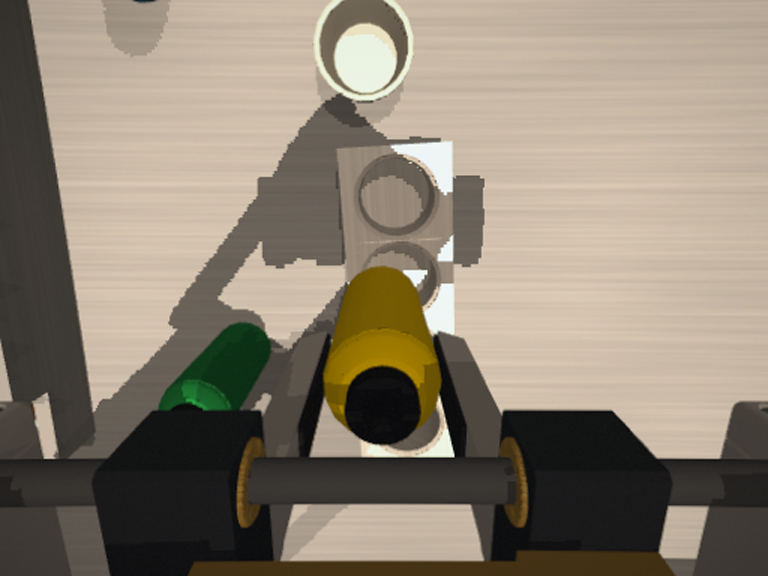

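Run:
```python
import cv2,numpy as np
im=cv2.imread('pics/B_w.png')[350:460,310:460]
a=cv2.resize(im,None,fx=5,fy=5,interpolation=2);a=np.clip(a.astype(float)*3,0,255).astype('uint8')
cv2.imwrite('pics/B_c.png',a)
```

```text
(no output)
```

View pics/B_c.png

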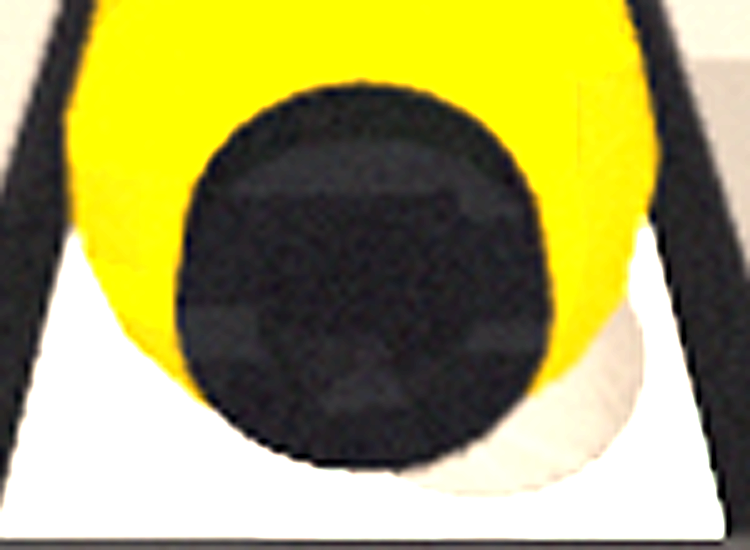

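Emit:
arm_command(
  series="0 0 0 0.01 0 0.001 0;0 0 0 0.005 0 0 0;0 0 0 0 0 0 0;0 0 0 0 0.01 0 0;0 0 0 0 0.01 0 0;0 0 0 0 0.005 0 0;0 0 0 0 0 0 0;0 0 0 0 0 0 0",
)

```text
time: 37.4
tool_pos: [0.5334, -0.3856, 0.159]
ee_rot: [-1.572, 0.003, -1.561]
wrist_force: [0.2, 0.0, -1.6]
width: 0.0458
```

Run:
```python
from h import *
go([0.5324,-0.389,0.15],-np.pi/2)
```

```text
t=37.40 tcp=[ 0.5334 -0.3856  0.159 ] w=0.0458 d_tool=[ 0.0034  0.0089 -0.0011] rot=[ 0.002  0.01  -0.003]
```

Emit:
arm_command(
  series="0 0.01 -0.003 0.004 0.004 -0.001 0;0 0 0 0.001 0.003 0 0;0 0 0 0 0 0 0;0 0 0 0 0 0 0",
)

```text
time: 37.8
tool_pos: [0.5325, -0.3913, 0.1519]
ee_rot: [-1.572, -0.001, -1.572]
wrist_force: [0.3, 0.2, -2.2]
width: 0.0455
```

Run:
```python
from h import *
go([0.5324,-0.389,0.1016],-np.pi/2)
```

```text
t=37.80 tcp=[ 0.5325 -0.3913  0.1519] w=0.0455 d_tool=[-0.0024  0.0503 -0.0001] rot=[ 0.001 -0.001  0.001]
```

Emit:
arm_command(
  series="0 0 0 -0.002 0.005 0 0;0 0 0 0 0.008 0 0;0 0 0 0 0.008 0 0;0 0 0 0 0 0 0",
)

```text
time: 38.2
tool_pos: [0.5326, -0.3892, 0.1294]
ee_rot: [-1.571, -0.001, -1.572]
wrist_force: [0.1, -0.4, -2.4]
width: 0.0456
```

Run:
```python
from h import *
go([0.5324,-0.389,0.1016],-np.pi/2)
print(st()[0]['wrist_force'])
```

```text
t=38.20 tcp=[ 0.5326 -0.3892  0.1294] w=0.0456 d_tool=[-0.0002  0.0278 -0.0002] rot=[ 0.    -0.001  0.001]
[ 0.10556452 -0.42869249 -2.36722492]
```

Emit:
arm_command(
  series="0 0 0 0 0.008 0 0;0 0 0 0 0.008 0 0;0 0 0 0 0.006 0 0;0 0 0 0 0.003 0 0;0 0 0 0 0 0 0",
)

```text
time: 38.7
tool_pos: [0.5324, -0.3891, 0.1016]
ee_rot: [-1.572, -0.001, -1.572]
wrist_force: [-0.0, 0.4, 0.8]
width: 0.0455
```

Run:
```python
from h import *
go([0.5324,-0.389,0.1016],-np.pi/2)
print(st()[0]['wrist_force'])
```

```text
t=38.70 tcp=[ 0.5324 -0.3891  0.1016] w=0.0455 d_tool=[-0.0001  0.     -0.    ] rot=[ 0.001 -0.001  0.001]
[-0.01124613  0.41063321  0.83309422]
```

Emit:
arm_command(
  series="0 0 0 0 0 0 0.06;0 0 0 0 0 0 0.075;0 0 0 0 0 0 0.094;0 0 0 0 0 0 0.094;0 0 0 0 -0.02 0 0.094;0 0 0 0 -0.035 0 0.094;0 0 0 0 -0.035 0 0.094;0 0 0 0 -0.03 0 0.094;0 0 0 -0.02 0 -0.01 0.094;0 0 0 -0.04 0 -0.02 0.094;0 0 0 -0.04 0 -0.02 0.094;0 0 0 0 0 0 0.094",
)

```text
time: 39.9
tool_pos: [0.4816, -0.2874, 0.2286]
ee_rot: [-1.567, -0.004, -1.574]
wrist_force: [-0.2, -0.0, 0.2]
width: 0.0942
```

Run:
```python
from h import *
go([0.466,-0.256,0.092],-np.pi/2)
c,im=snap('wrist','C_w',1.5)
```

```text
t=39.90 tcp=[ 0.4816 -0.2874  0.2286] w=0.0942 d_tool=[-0.0319  0.1365 -0.0162] rot=[-0.004 -0.003  0.004]
```

View pics/C_w.png

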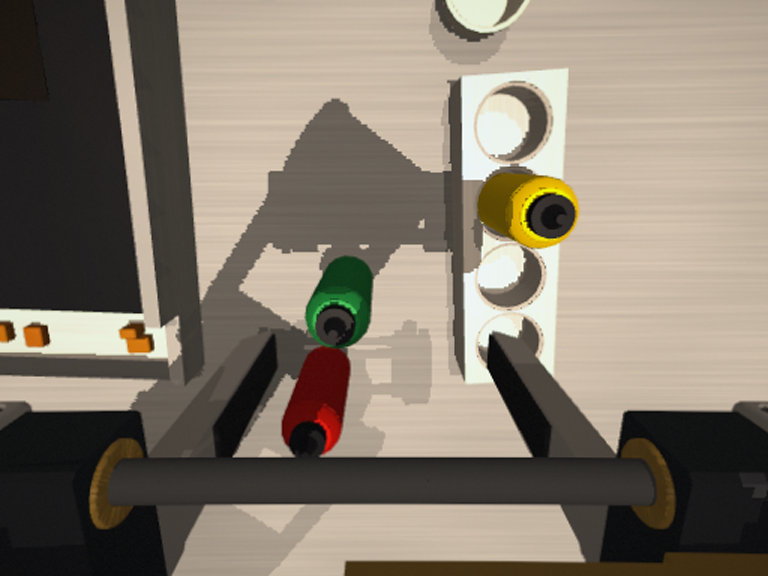

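Run:
```python
from h import *
c=cam('wrist')
for n,p,z in [('g',(334,328),.133),('r',(309,443),.133),('y',(562,216),.141)]: print(n,ray(c,(p[0]/1.5,p[1]/1.5),z))
```

```text
g [ 0.46388427 -0.26100703  0.133     ]
r [ 0.38082931 -0.24129081  0.133     ]
y [ 0.53389229 -0.39360292  0.141     ]
```

Emit:
arm_command(
  series="0 0 0 -0.02 0.01 -0.008 0.094;0 0 0 -0.013 0.02 -0.008 0.094;0 0 0 0 0.025 -0.002 0.094;0 0 0 0 0 0 0.094;0 0 0 0 0 0 0.094",
)

```text
time: 40.45
tool_pos: [0.4691, -0.2618, 0.177]
ee_rot: [-1.556, -0.015, -1.578]
wrist_force: [0.5, 0.0, 0.2]
width: 0.094
```

Run:
```python
from h import *
go([0.466,-0.256,0.092],-np.pi/2)
```

```text
t=40.45 tcp=[ 0.4691 -0.2618  0.177 ] w=0.0940 d_tool=[-0.0071  0.0849 -0.0044] rot=[-0.015 -0.007  0.015]
```

Emit:
arm_command(
  series="-0.015 -0.007 0.015 -0.006 0.015 -0.005 0.094;0 0 0 0 0.025 -0.003 0.094;0 0 0 0 0.025 -0.002 0.094;0 0 0 0 0.01 0 0.094;0 0 0 0 0 0 0.094;0 0 0 0 0 0 0.094",
)

```text
time: 41.05
tool_pos: [0.463, -0.2599, 0.1034]
ee_rot: [-1.565, -0.003, -1.572]
wrist_force: [0.1, -0.1, 1.0]
width: 0.0939
```

Run:
```python
from h import *
go([0.465,-0.257,0.092],-np.pi/2)
```

```text
t=41.05 tcp=[ 0.463  -0.2599  0.1034] w=0.0939 d_tool=[-0.003   0.0114  0.0019] rot=[-0.005 -0.001  0.003]
```

Emit:
arm_command(
  series="-0.005 0 0.003 -0.003 0.006 0.003 0.094;0 0 0 0 0.005 0 0.094;0 0 0 0 0 0 0.094;0 0 0 0 0 0 0.06;0 0 0 0 0 0 0;0 0 0 0 0 0 0;0 0 0 0 0 0 0;0 0 0 0 0 0 0;0 0 0 0 0 0 0;0 0 0 0 0 0 0;0 0 0 0 0 0 0;0 0 0 0 0 0 0",
)

```text
time: 42.25
tool_pos: [0.4689, -0.2581, 0.0961]
ee_rot: [-1.564, -0.004, -1.571]
wrist_force: [-0.8, 0.4, 0.2]
width: 0.045
```

Run:
```python
from h import *
go([0.465,-0.257,0.092],-np.pi/2)
```

```text
t=42.25 tcp=[ 0.4689 -0.2581  0.0961] w=0.0450 d_tool=[-0.0011  0.0041 -0.0039] rot=[-0.007 -0.     0.004]
```

Emit:
arm_command(
  series="0 0 0 0 -0.015 0 0;0 0 0 0 -0.025 0 0;0 0 0 0 -0.025 0 0;0 0 0 0.01 -0.02 0 0;0 0 0 0.03 0 0 0;0 0 0 0.035 0 0.002 0;0 0 0 0.03 0 0 0;0 0 0 0.02 0 0 0;0 0 0 0.01 0 0 0;0 0 0 0 0 0 0;0 0 0 0 0 0 0",
)

```text
time: 43.35
tool_pos: [0.4695, -0.3954, 0.1899]
ee_rot: [-1.566, -0.003, -1.568]
wrist_force: [0.1, 1.1, -1.9]
width: 0.0456
```

Run:
```python
from h import *
go([0.4744,-0.3926,0.15],-np.pi/2)
c,im=snap('wrist','D_w',1.5)
o,R,p=st();print('nozzle exp',proj(c,p+[0,0,.037])*1.5)
im=cv2.imread('pics/D_w.png')[350:460,310:460]
a=cv2.resize(im,None,fx=5,fy=5,interpolation=2);a=np.clip(a.astype(float)*3,0,255).astype('uint8')
cv2.imwrite('pics/D_c.png',a)
```

```text
t=43.35 tcp=[ 0.4695 -0.3954  0.1899] w=0.0456 d_tool=[-0.0029  0.0399  0.0048] rot=[-0.005  0.002  0.003]
nozzle exp [[379.51512539 421.33569297]]
```

View pics/D_w.png

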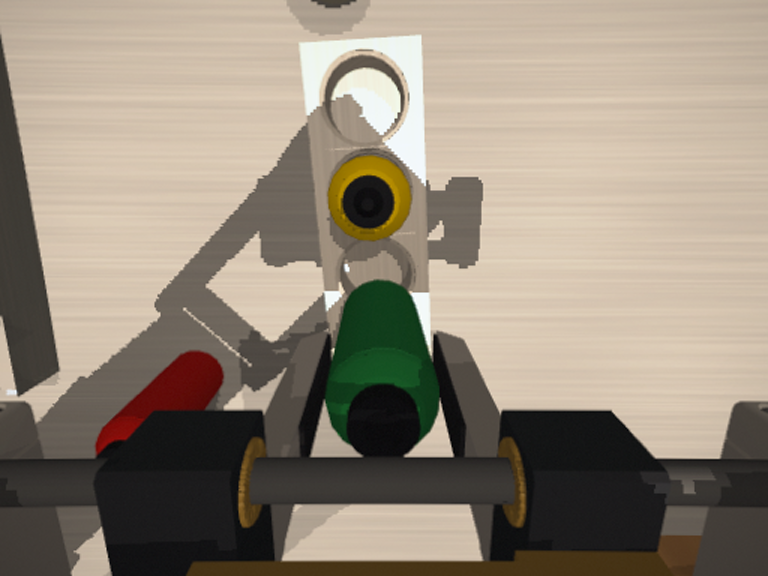

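View pics/D_c.png

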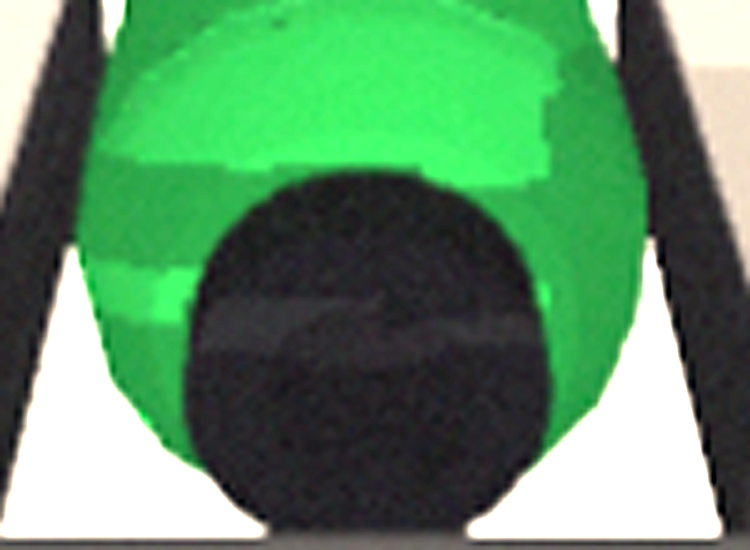

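Run:
```python
from h import *
c=cam('wrist');o,R,p=st()
# same camera-in-tool geometry: emulate yellow in the present camera (tool tilt same)
for h in (.104,.110):
  y=ray(c,(383/1.5,366/1.5),p[2]+h-.0936); g=ray(c,(383.5/1.5,384/1.5),p[2]+h-.0961)
  print(h,y-p,g-p,g-y)
```

```text
0.104 [ 0.00658753 -0.00110078  0.0104    ] [-0.00228592 -0.00134024  0.0079    ] [-0.00887345 -0.00023946 -0.0025    ]
0.11 [ 0.00951468 -0.00105325  0.0164    ] [ 0.00094113 -0.0012841   0.0139    ] [-0.00857354 -0.00023085 -0.0025    ]
```

Emit:
arm_command(
  series="0 0 0 -0.02 0 0 0;0 0 0 -0.035 0 0 0;0 0 0 -0.035 0 0 0;0 0 0 -0.03 0 0 0;0 0 0 -0.01 0.01 0 0;0 0 0 0 0.025 0 0;0 0 0 0 0.025 0 0;0 0 0 0 0.015 0 0;0 0 0 0 0 0 0;0 0 0 0 0 0 0",
)

```text
time: 44.4
tool_pos: [0.4696, -0.2478, 0.1158]
ee_rot: [-1.561, -0.001, -1.554]
wrist_force: [-0.0, -0.2, -1.1]
width: 0.045
```

Run:
```python
from h import *
go([0.469,-0.265,0.0965],-np.pi/2)
print(st()[0]['wrist_force'])
```

```text
t=44.40 tcp=[ 0.4696 -0.2478  0.1158] w=0.0450 d_tool=[ 0.0172  0.0193 -0.0011] rot=[-0.009  0.017  0.001]
[-0.0270106  -0.2189608  -1.13726045]
```

Emit:
arm_command(
  series="-0.009 0.017 0 0 0.008 0 0;0 0 0 0 0.006 0 0;0 0 0 0 0.004 0 0;0 0 0 0 0.001 0 0;0 0 0 0 0 0 0",
)

```text
time: 44.9
tool_pos: [0.4713, -0.2484, 0.0988]
ee_rot: [-1.566, -0.004, -1.572]
wrist_force: [0.3, -0.7, -1.5]
width: 0.0447
```

Run:
```python
from h import *
go([0.469,-0.265,0.0961],-np.pi/2)
print(st()[0]['wrist_force'])
```

```text
t=44.90 tcp=[ 0.4713 -0.2484  0.0988] w=0.0447 d_tool=[ 0.0166  0.0027 -0.0023] rot=[-0.004 -0.001  0.004]
[ 0.27311139 -0.72918534 -1.46973697]
```

Emit:
arm_command(
  series="-0.004 0 0.004 0 0.002 0 0;0 0 0 0 0.0015 0 0;0 0 0 0 0 0 0;0 0 0 0 0 0 0.06;0 0 0 0 0 0 0.07;0 0 0 0 0 0 0.07;0 0 0 0 0 0 0.07;0 0 0 0 0 0 0.07",
)

```text
time: 45.7
tool_pos: [0.473, -0.2498, 0.098]
ee_rot: [-1.566, -0.003, -1.573]
wrist_force: [-1.0, -0.6, -0.6]
width: 0.0703
```

Run:
```python
from h import *
go([0.464,-0.248,0.0936],-np.pi/2)
c,im=snap('wrist','E_w',1.5)
im=cv2.imread('pics/E_w.png')[350:460,310:460]
a=cv2.resize(im,None,fx=5,fy=5,interpolation=2);a=np.clip(a.astype(float)*3,0,255).astype('uint8')
cv2.imwrite('pics/E_c.png',a)
```

```text
t=45.70 tcp=[ 0.473  -0.2498  0.098 ] w=0.0703 d_tool=[-0.0018  0.0043 -0.009 ] rot=[-0.005 -0.002  0.003]
```

View pics/E_c.png

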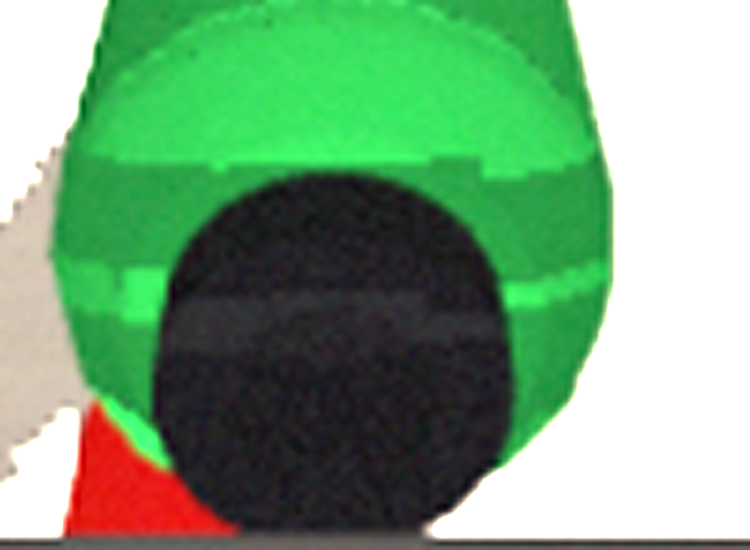

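Emit:
arm_command(
  series="-0.005 0 0.003 -0.001 0.002 -0.007 0.07;0 0 0 0 0.002 -0.002 0.07;0 0 0 0 0.001 0 0.07;0 0 0 0 0 0 0.07",
)

```text
time: 46.15
tool_pos: [0.4629, -0.2486, 0.0924]
ee_rot: [-1.572, 0.0, -1.573]
wrist_force: [1.0, 0.1, -0.3]
width: 0.07
```

Run:
```python
from h import *
go([0.4645,-0.250,0.0936],-np.pi/2)
c,im=snap('wrist','F_w',1.5)
im=cv2.imread('pics/F_w.png')[350:460,310:460]
a=cv2.resize(im,None,fx=5,fy=5,interpolation=2);a=np.clip(a.astype(float)*3,0,255).astype('uint8')
cv2.imwrite('pics/F_c.png',a)
```

```text
t=46.15 tcp=[ 0.4629 -0.2486  0.0924] w=0.0700 d_tool=[ 0.0013 -0.0012  0.0016] rot=[ 0.001 -0.002 -0.   ]
```

View pics/F_c.png

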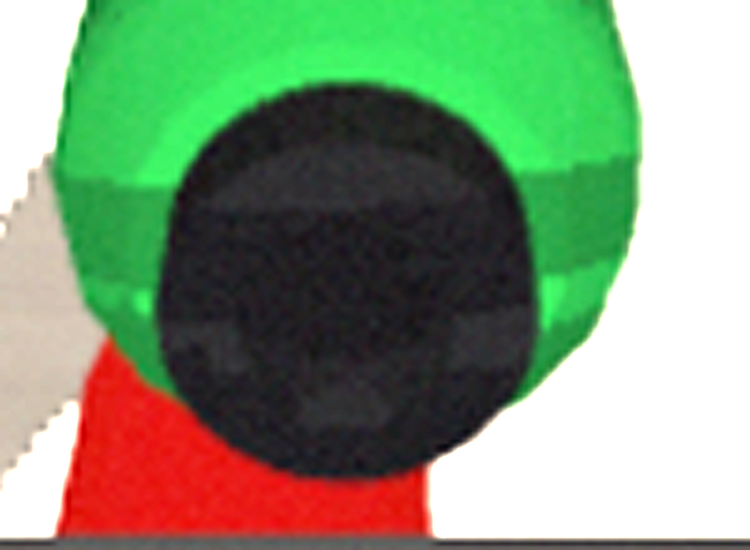

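Emit:
arm_command(
  series="0 0 0 0.001 0 0 0;0 0 0 0 0 0 0;0 0 0 0 0 0 0;0 0 0 0 0 0 0;0 0 0 0 0 0 0;0 0 0 0 0 0 0;0 0 0 0 0 0 0",
)

```text
time: 46.9
tool_pos: [0.4632, -0.2496, 0.0925]
ee_rot: [-1.572, 0.001, -1.572]
wrist_force: [1.2, 1.6, 0.3]
width: 0.0456
```

Emit:
arm_command(
  series="0 0 0 0 -0.015 0 0;0 0 0 0 -0.025 0 0;0 0 0 0 -0.025 0 0;0 0 0 0.01 -0.02 0.002 0;0 0 0 0.03 0 0.002 0;0 0 0 0.035 0 0.002 0;0 0 0 0.03 0 0.002 0;0 0 0 0.02 0 0 0;0 0 0 0.01 0 0 0;0 0 0 0 0 0 0;0 0 0 0 0 0 0",
)

```text
time: 48.0
tool_pos: [0.4686, -0.386, 0.1719]
ee_rot: [-1.583, 0.01, -1.57]
wrist_force: [-0.2, 0.1, -1.8]
width: 0.0457
```

Run:
```python
from h import *
go([0.4744,-0.3926,0.15],-np.pi/2)
c,im=snap('wrist','G_w',1.5)
im=cv2.imread('pics/G_w.png')[350:460,310:460]
a=cv2.resize(im,None,fx=5,fy=5,interpolation=2);a=np.clip(a.astype(float)*3,0,255).astype('uint8')
cv2.imwrite('pics/G_c.png',a)
```

```text
t=48.00 tcp=[ 0.4686 -0.386   0.1719] w=0.0457 d_tool=[0.0068 0.0218 0.0061] rot=[ 0.012  0.001 -0.01 ]
```

View pics/G_c.png

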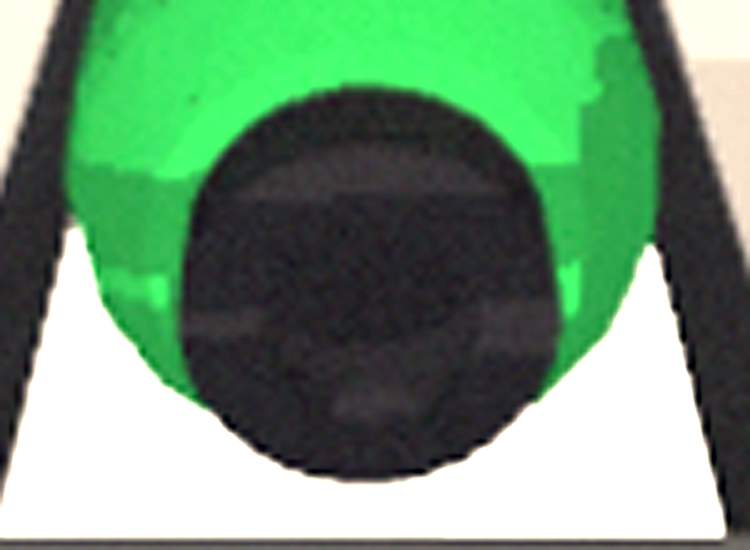

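Emit:
arm_command(
  series="0.012 0 -0.01 0.007 0 0.006 0;0 0 0 0.001 0.006 0.001 0;0 0 0 0 0.006 0 0;0 0 0 0 0 0 0;0 0 0 0 0 0 0",
)

```text
time: 48.55
tool_pos: [0.4769, -0.3911, 0.1588]
ee_rot: [-1.57, -0.0, -1.565]
wrist_force: [-0.4, 0.1, -2.1]
width: 0.0455
```

Run:
```python
from h import *
go([0.4744,-0.3926,0.1005],-np.pi/2)
```

```text
t=48.55 tcp=[ 0.4769 -0.3911  0.1588] w=0.0455 d_tool=[ 0.0015  0.0583 -0.0026] rot=[-0.001  0.005  0.   ]
```

Emit:
arm_command(
  series="0 0.005 0 0.002 0.004 -0.003 0;0 0 0 0 0.004 0 0;0 0 0 0 0 0 0;0 0 0 0 0 0 0",
)

```text
time: 48.95
tool_pos: [0.4735, -0.3931, 0.1501]
ee_rot: [-1.57, -0.0, -1.571]
wrist_force: [0.1, -0.3, -2.3]
width: 0.0455
```

Run:
```python
from h import *
go([0.4744,-0.3926,0.1005],-np.pi/2)
```

```text
t=48.95 tcp=[ 0.4735 -0.3931  0.1501] w=0.0455 d_tool=[-0.0005  0.0496  0.0009] rot=[-0.001 -0.     0.   ]
```

Emit:
arm_command(
  series="0 0 0 0 0.006 0.001 0;0 0 0 0 0.008 0 0;0 0 0 0 0.007 0 0;0 0 0 0 0 0 0",
)

```text
time: 49.35
tool_pos: [0.4746, -0.3931, 0.1272]
ee_rot: [-1.57, -0.0, -1.571]
wrist_force: [-1.7, -1.1, -3.0]
width: 0.0454
```

Run:
```python
from h import *
go([0.4744,-0.3926,0.1005],-np.pi/2)
print(st()[0]['wrist_force'])
```

```text
t=49.35 tcp=[ 0.4746 -0.3931  0.1272] w=0.0454 d_tool=[-0.0005  0.0267 -0.0002] rot=[-0.001 -0.     0.   ]
[-1.71727743 -1.05540265 -2.98156959]
```

In the hole; continue down.

Emit:
arm_command(
  series="0 0 0 0 0.008 0 0;0 0 0 0 0.008 0 0;0 0 0 0 0.006 0 0;0 0 0 0 0.003 0 0;0 0 0 0 0 0 0",
)

```text
time: 49.85
tool_pos: [0.4748, -0.3929, 0.1003]
ee_rot: [-1.57, 0.0, -1.571]
wrist_force: [-0.1, 0.5, 0.7]
width: 0.0454
```

Run:
```python
from h import *
go([0.4744,-0.3926,0.1005],-np.pi/2)
print(st()[0]['wrist_force'])
```

```text
t=49.85 tcp=[ 0.4748 -0.3929  0.1003] w=0.0454 d_tool=[-0.0003 -0.0002 -0.0004] rot=[-0.001 -0.    -0.   ]
[-0.09046793  0.48896402  0.73509065]
```

Emit:
arm_command(
  series="0 0 0 0 0 0 0.06;0 0 0 0 0 0 0.075;0 0 0 0 0 0 0.094;0 0 0 0 0 0 0.094;0 0 0 0 -0.02 0 0.094;0 0 0 0 -0.035 0 0.094;0 0 0 0 -0.035 0 0.094;0 0 0 0 -0.03 0 0.094;0 0 0 -0.025 0 -0.015 0.094;0 0 0 -0.04 0 -0.025 0.094;0 0 0 -0.04 0 -0.025 0.094;0 0 0 -0.03 0 -0.015 0.094",
)

```text
time: 51.05
tool_pos: [0.3945, -0.2589, 0.2266]
ee_rot: [-1.564, -0.006, -1.575]
wrist_force: [-0.6, 0.4, -0.5]
width: 0.0942
```

Emit:
arm_command(
  series="0 0 0 0 0 0 0.094;0 0 0 0 0 0 0.094",
)

```text
time: 51.25
tool_pos: [0.3932, -0.2561, 0.2283]
ee_rot: [-1.562, -0.008, -1.573]
wrist_force: [0.6, -0.2, 0.6]
width: 0.0941
```

Run:
```python
from h import *
go([0.380,-0.236,0.092],-np.pi/2)
c,im=snap('wrist','H_w',1.5)
print(proj(c,[.38,-.236,.133])*1.5)
```

```text
t=51.25 tcp=[ 0.3932 -0.2561  0.2283] w=0.0941 d_tool=[-0.0211  0.1361 -0.0145] rot=[-0.009 -0.002  0.008]
[[347.19725802 320.25582404]]
```

View pics/H_w.png

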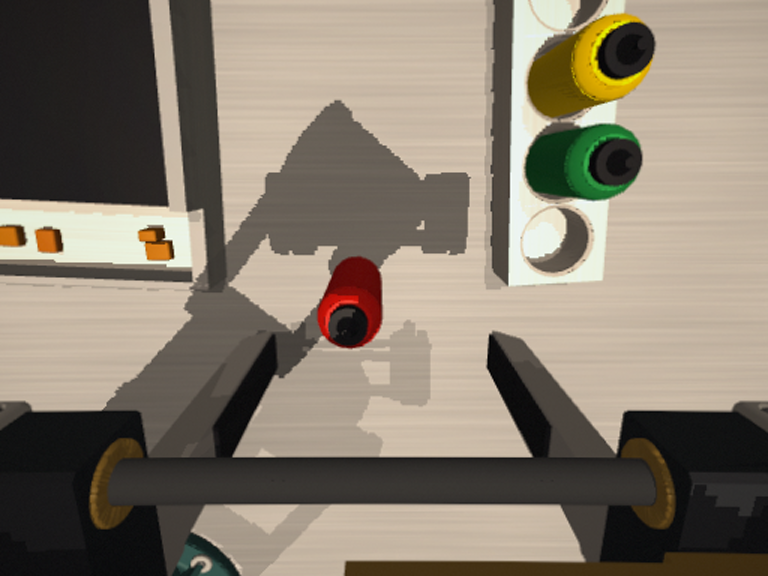

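Emit:
arm_command(
  series="-0.009 0 0.008 -0.015 0.015 -0.012 0.094;0 0 0 -0.006 0.025 -0.006 0.094;0 0 0 0 0.025 -0.003 0.094;0 0 0 0 0.025 -0.002 0.094;0 0 0 0 0 0 0.094;0 0 0 0 0 0 0.094",
)

```text
time: 51.9
tool_pos: [0.3741, -0.2417, 0.137]
ee_rot: [-1.568, -0.003, -1.577]
wrist_force: [-0.7, 0.0, 0.1]
width: 0.0942
```

Run:
```python
from h import *
go([0.377,-0.2365,0.093],-np.pi/2)
```

```text
t=51.90 tcp=[ 0.3741 -0.2417  0.137 ] w=0.0942 d_tool=[-0.0053  0.044   0.0027] rot=[-0.003 -0.006  0.003]
```

Emit:
arm_command(
  series="0 -0.006 0.003 -0.005 0.015 0.002 0.094;0 0 0 0 0.015 0 0.094;0 0 0 0 0.01 0 0.094;0 0 0 0 0.003 0 0.094;0 0 0 0 0 0 0.07;0 0 0 0 0 0 0.07;0 0 0 0 0 0 0.07;0 0 0 0 0 0 0.07",
)

```text
time: 52.7
tool_pos: [0.3812, -0.2397, 0.0968]
ee_rot: [-1.559, -0.005, -1.571]
wrist_force: [0.8, 0.5, -0.1]
width: 0.0705
```

Run:
```python
from h import *
go([0.377,-0.2365,0.093],-np.pi/2)
c,im=snap('wrist','I_w',1.5)
im=cv2.imread('pics/I_w.png')[350:460,310:460]
a=cv2.resize(im,None,fx=5,fy=5,interpolation=2);a=np.clip(a.astype(float)*3,0,255).astype('uint8')
cv2.imwrite('pics/I_c.png',a)
```

```text
t=52.70 tcp=[ 0.3812 -0.2397  0.0968] w=0.0705 d_tool=[-0.0032  0.0038 -0.0042] rot=[-0.011 -0.     0.005]
```

View pics/I_c.png

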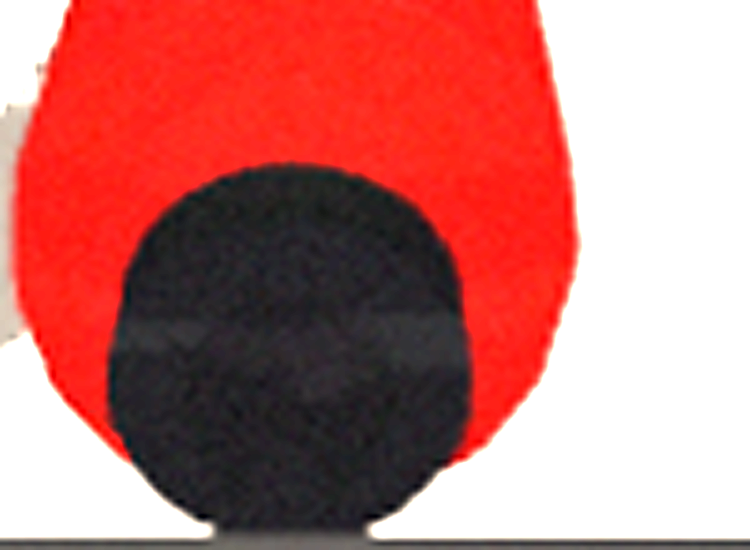

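Emit:
arm_command(
  series="-0.011 0 0.005 -0.004 0.003 -0.006 0.07;0 0 0 0 0.001 -0.001 0.07;0 0 0 0 0 0 0.07;0 0 0 0 0 0 0.07",
)

```text
time: 53.15
tool_pos: [0.3737, -0.2355, 0.093]
ee_rot: [-1.571, -0.001, -1.571]
wrist_force: [0.5, -0.1, -0.7]
width: 0.0701
```

Run:
```python
from h import *
go([0.374,-0.2365,0.0925],-np.pi/2)
c,im=snap('wrist','J_w',1.5)
im=cv2.imread('pics/J_w.png')[350:460,310:460]
a=cv2.resize(im,None,fx=5,fy=5,interpolation=2);a=np.clip(a.astype(float)*3,0,255).astype('uint8')
cv2.imwrite('pics/J_c.png',a)
```

```text
t=53.15 tcp=[ 0.3737 -0.2355  0.093 ] w=0.0701 d_tool=[0.001  0.0005 0.0003] rot=[-0.    -0.     0.001]
```

View pics/J_c.png

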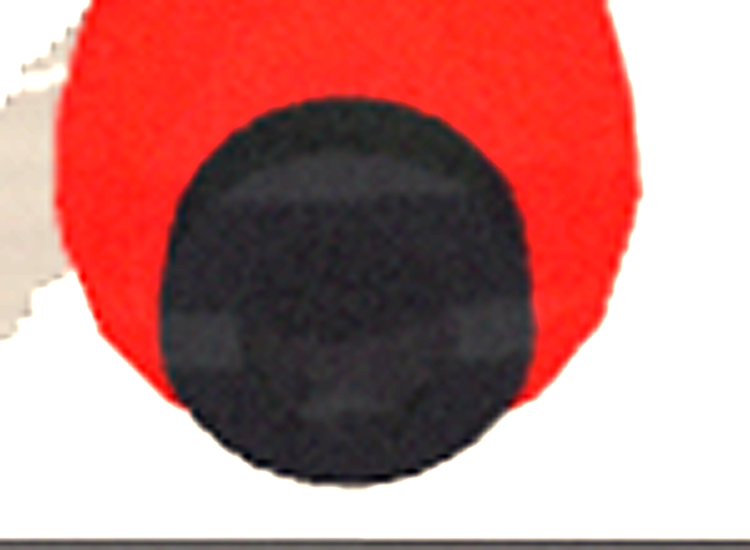

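Emit:
arm_command(
  series="0 0 0 0 0 -0.001 0.06;0 0 0 0 0 0 0;0 0 0 0 0 0 0;0 0 0 0 0 0 0;0 0 0 0 0 0 0;0 0 0 0 0 0 0;0 0 0 0 0 0 0",
)

```text
time: 53.9
tool_pos: [0.3727, -0.2355, 0.093]
ee_rot: [-1.571, -0.001, -1.571]
wrist_force: [0.1, 0.8, 1.0]
width: 0.0457
```

Emit:
arm_command(
  series="0 0 0 0 -0.015 0 0;0 0 0 0 -0.025 0 0;0 0 0 0 -0.025 0 0;0 0 0 0.01 -0.02 0.005 0;0 0 0 0.03 0 0.01 0;0 0 0 0.035 0 0.01 0;0 0 0 0.035 0 0.01 0;0 0 0 0.025 0 0.005 0;0 0 0 0.01 0 0 0;0 0 0 0 0 0 0;0 0 0 0 0 0 0",
)

```text
time: 55.0
tool_pos: [0.4106, -0.3811, 0.1714]
ee_rot: [-1.582, 0.012, -1.569]
wrist_force: [-0.0, 0.6, -2.8]
width: 0.0456
```

Run:
```python
from h import *
go([0.4165,-0.3962,0.1505],-np.pi/2)
c,im=snap('wrist','K_w',1.5)
im=cv2.imread('pics/K_w.png')[350:460,310:460]
a=cv2.resize(im,None,fx=5,fy=5,interpolation=2);a=np.clip(a.astype(float)*3,0,255).astype('uint8')
cv2.imwrite('pics/K_c.png',a)
```

```text
t=55.00 tcp=[ 0.4106 -0.3811  0.1714] w=0.0456 d_tool=[0.0154 0.0206 0.0061] rot=[ 0.012  0.002 -0.012]
```

View pics/K_w.png

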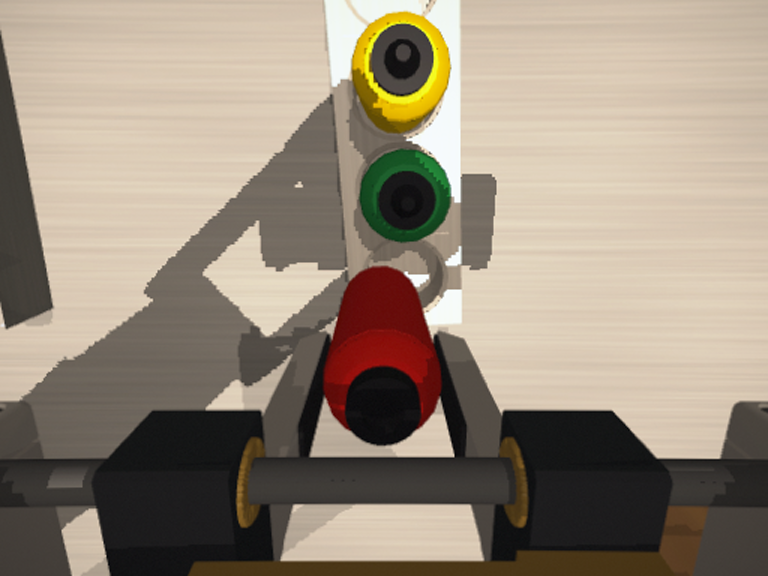

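View pics/K_c.png

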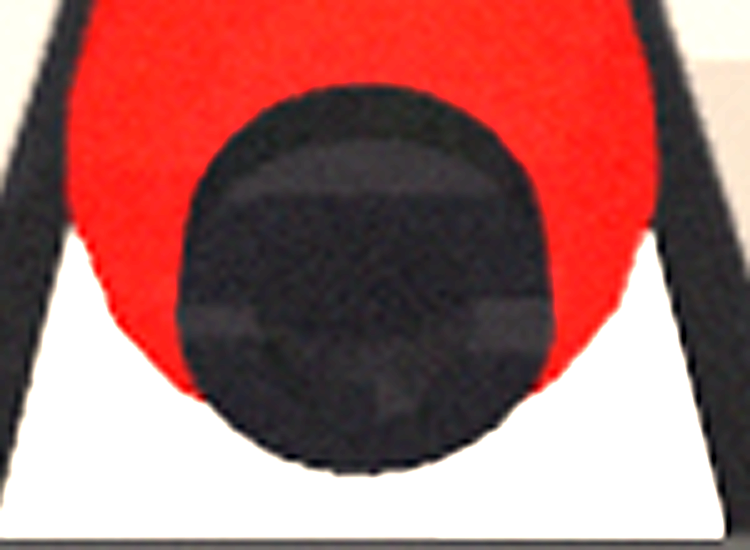

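Red is centred in the grip like the others. Move over hole 0.

Emit:
arm_command(
  series="0.012 0 -0.012 0.012 0 0.004 0;0 0 0 0.004 0.004 0.001 0;0 0 0 0 0.005 0 0;0 0 0 0 0 0 0;0 0 0 0 0 0 0",
)

```text
time: 55.55
tool_pos: [0.4161, -0.3949, 0.1621]
ee_rot: [-1.569, -0.001, -1.565]
wrist_force: [-0.4, -0.0, -2.7]
width: 0.0459
```

Run:
```python
from h import *
go([0.4165,-0.3962,0.101],-np.pi/2)
```

```text
t=55.55 tcp=[ 0.4161 -0.3949  0.1621] w=0.0459 d_tool=[0.0012 0.0611 0.0003] rot=[-0.002  0.005  0.001]
```

Emit:
arm_command(
  series="0 0.005 0 0.001 0.006 0 0;0 0 0 0 0.006 0 0;0 0 0 0 0 0 0;0 0 0 0 0 0 0",
)

```text
time: 55.95
tool_pos: [0.416, -0.3956, 0.1488]
ee_rot: [-1.569, -0.001, -1.57]
wrist_force: [-0.3, -0.3, -1.4]
width: 0.0455
```

Run:
```python
from h import *
go([0.4165,-0.3962,0.101],-np.pi/2)
```

```text
t=55.95 tcp=[ 0.416  -0.3956  0.1488] w=0.0455 d_tool=[0.0006 0.0478 0.0004] rot=[-0.001  0.     0.001]
```

Emit:
arm_command(
  series="0 0 0 0.0005 0.006 0.0005 0;0 0 0 0 0.008 0 0;0 0 0 0 0.006 0 0;0 0 0 0 0 0 0",
)

```text
time: 56.35
tool_pos: [0.4165, -0.3961, 0.1269]
ee_rot: [-1.57, -0.0, -1.57]
wrist_force: [-0.2, 0.1, -2.3]
width: 0.0454
```

Run:
```python
from h import *
go([0.4165,-0.3962,0.101],-np.pi/2)
print(st()[0]['wrist_force'])
```

```text
t=56.35 tcp=[ 0.4165 -0.3961  0.1269] w=0.0454 d_tool=[ 0.0001  0.0259 -0.0001] rot=[-0.001  0.     0.   ]
[-0.23956165  0.11006174 -2.32627439]
```

Emit:
arm_command(
  series="0 0 0 0 0.008 0 0;0 0 0 0 0.008 0 0;0 0 0 0 0.006 0 0;0 0 0 0 0.003 0 0;0 0 0 0 0.001 0 0;0 0 0 0 0 0 0",
)

```text
time: 56.95
tool_pos: [0.4171, -0.3961, 0.1012]
ee_rot: [-1.568, -0.001, -1.57]
wrist_force: [0.1, -0.4, -2.7]
width: 0.0454
```

Run:
```python
from h import *
go([0.4165,-0.3962,0.101],-np.pi/2)
print(st()[0]['wrist_force'])
```

```text
t=56.95 tcp=[ 0.4171 -0.3961  0.1012] w=0.0454 d_tool=[ 0.0001  0.0002 -0.0006] rot=[-0.003  0.001  0.001]
[ 0.0941692  -0.38485206 -2.68622976]
```

Emit:
arm_command(
  series="0 0 0 0 0.001 0 0;0 0 0 0 0.0005 0 0;0 0 0 0 0 0 0",
)

```text
time: 57.25
tool_pos: [0.4174, -0.3962, 0.1009]
ee_rot: [-1.567, -0.002, -1.57]
wrist_force: [-0.5, 1.1, -0.9]
width: 0.0457
```

Near/at contact (z barely changed). Release, rise, and look.

Emit:
arm_command(
  series="0 0 0 0 0 0 0.06;0 0 0 0 0 0 0.075;0 0 0 0 0 0 0.094;0 0 0 0 0 0 0.094;0 0 0 0 -0.02 0 0.094;0 0 0 0 -0.035 0 0.094;0 0 0 0 -0.035 0 0.094;0 0 0 -0.01 -0.035 0 0.094;0 0 0 -0.03 -0.035 0 0.094;0 0 0 -0.04 -0.03 0 0.094;0 0 0 -0.04 -0.01 0.02 0.094;0 0 0 -0.03 0 0.02 0.094",
)

```text
time: 58.45
tool_pos: [0.4561, -0.246, 0.3069]
ee_rot: [-1.565, -0.001, -1.581]
wrist_force: [0.8, -0.6, -0.7]
width: 0.0941
```

Emit:
arm_command(
  series="0 0 0 -0.03 0 0.02 0.094;0 0 0 0 0 0.02 0.094;0 0 0 0 0 0 0.094;0 0 0 0 0 0 0.094",
)

```text
time: 58.85
tool_pos: [0.4995, -0.2108, 0.3103]
ee_rot: [-1.559, -0.003, -1.573]
wrist_force: [0.6, 0.4, -0.1]
width: 0.094
```

Run:
```python
from h import *
go([0.5,-0.25,0.3],-np.pi/2)
c,im=snap('wrist','L_w',1.5)
c,im=snap('scene','L_s',1.5)
for n,u in dict(r=(.4165,-.3962),g=(.4745,-.3927),y=(.5324,-.389)).items(): print(n,proj(c,[[*u,.143],[*u,.112]])*1.5)
c,im=snap('side','L_d',1.5)
for n,u in dict(r=(.4165,-.3962),g=(.4745,-.3927),y=(.5324,-.389)).items(): print(n,proj(c,[[*u,.143],[*u,.112]])*1.5)
```

```text
t=58.85 tcp=[ 0.4995 -0.2108  0.3103] w=0.0940 d_tool=[0.0392 0.0104 0.0005] rot=[-0.011 -0.002  0.003]
r [[107.48292993 317.26367701]
 [114.95098909 325.85278258]]
g [[111.31550779 345.49836914]
 [118.8848604  353.57283599]]
y [[115.45904501 375.45556751]
 [123.12900935 382.93944887]]
r [[545.28483944 195.24799539]
 [543.45088823 207.10809654]]
g [[522.96023137 187.97919991]
 [521.39523305 199.71146515]]
y [[501.39888637 180.99647189]
 [500.08564626 192.60412333]]
```

View pics/L_w.png

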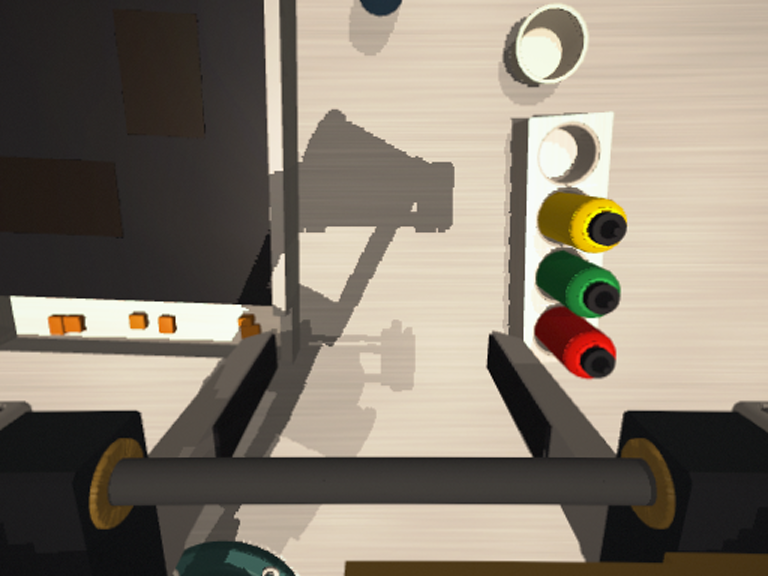

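View pics/L_s.png

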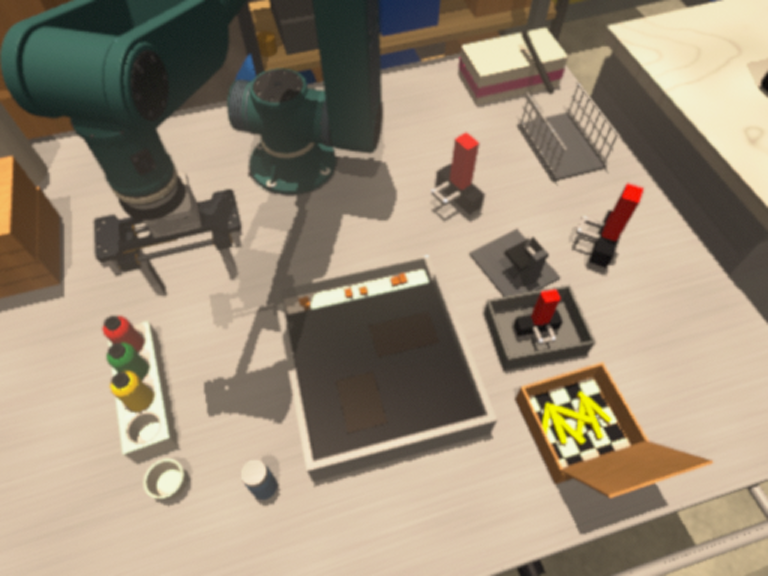

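View pics/L_d.png

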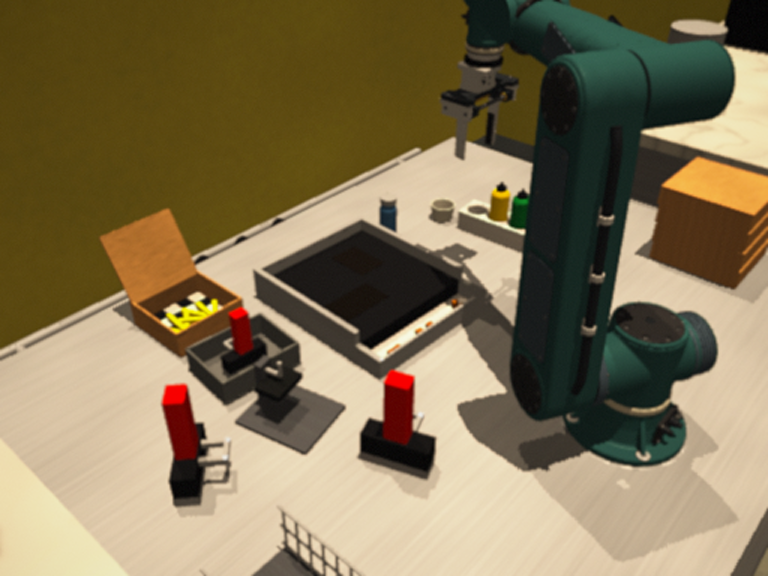

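Run:
```python
import cv2
a=cv2.imread('pics/L_w.png')[290:350,200:320];b=cv2.imread('pics/L_d.png')[270:330,400:520];c=cv2.imread('pics/L_s.png')[260:320,280:400];d=cv2.imread('pics/v_w.png')[300:360,220:340]
f=lambda x:cv2.resize(x,(400,200*1),interpolation=2)
cv2.imwrite('pics/M.png',cv2.vconcat([cv2.hconcat([f(a),f(b)]),cv2.hconcat([f(c),f(d)])]))
```

```text
(no output)
```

View pics/M.png

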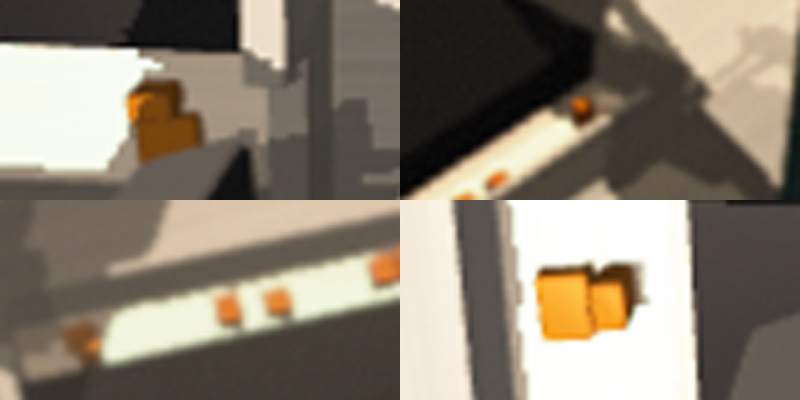

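Run:
```python
from h import *
print(robot.close_job())
```

```text
the job is handed in; nothing more can be done
None
```

The job is done and handed in at about 59 s of the 208 s allowed; the hand-in gave no verdict.

- **Scraper and chips:** I lifted the hanging scraper off its hook. Its measured handle, about 25 x 30 mm, matched the size given. Three strokes pushed all six chips into the trough. One chip was knocked aside partway through, so I moved that stroke's start back to get behind it.
- **Tub:** The scraper stands in the grey wash tub, let go of.
- **Bottles:** Yellow, green and red are seated in rack holes 2, 1 and 0. No white bottle was in view. I first gripped green about 8 mm off centre, so I set it down and gripped it again before placing it.

**Last checks:**
- The final pictures show a clear plate and the scraper upright in the tub.
- Three bottles stand upright in the rack, and the shaker and dip cup look where they were. Nothing touches the robot.
- Two of the six chips rest against each other at one end of the trough, well below its wall.
- For yellow and green the wrist force showed clear floor contact. For red the force fell less, but it was at the right depth and looks level with the others.

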